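Turn over the cradle plate of a root-trimming jig

ROBOT

A 6-joint arm with a two-finger parallel gripper is mounted at the origin on the work surface. World frame = base frame: x ahead of the robot, y to its left, z up, the work surface at z = 0. Lengths are in m, angles in rad, forces in N, time in s.
With the tool pointing down it reaches from about 0.325 to 0.9 m from the base axis. Payload 6.1 kg.
Tool frame: the origin (TCP) lies at the very end of the fingers, on their centre line; the grasp point (between the pads) lies 19 mm behind it (env.grip_depth is the distance from the TCP to the grasp point, in m); x points along the fingers, y is the direction in which the jaws open and shut, and the axes are right-handed (so a half turn about x gives the same grasp; the last joint's range is limited). The gripper opens to 85 mm and grips with 20 to 120 N. Pads are 22 mm wide; open, the fingers measure 114 mm over their backs; the gripper's body (76 mm by 85 mm) begins 54 mm behind the grasp point. The pads swing forward as they close: fully open they stand 13 mm farther back than shut.
Start: joints at [-1.289, 0.22, 1.526, -0, 1.395, -0.126], TCP at [0.248, -0.574, 0.209] pointing down, gripper open.
Joint ranges: [-2.98, 2.98], [-0.91, 2.08], [0.09, 2.57], [-1.24, 4.39], [0.2, 2.65], [-2.68, 2.68]. Speed limits (rad/s): [2.57, 2.57, 3.01, 3.14, 3.14, 3.14].

INTERFACE

Orientations are given as a unit quaternion [x, y, z, w].
In Python, from bench import env gives the robot as it stands.
- The arm moves only by the tool carry_out, never from a script. Its argument "motion" is one flat list of numbers, 7 for each row, row after row: the shift along the world's x, y, z in units of 25 mm (1.0 is 25 mm), then the turn, a rotation vector about the world's x, y, z in units of 6 degrees (1.0 is 6 degrees), then the opening, from 0 (shut) to 1 (fully open). A call has 1 to 12 rows; each row shifts and turns the commanded pose from where the row before left it; what a row does not reach is not made up. A row lasts 1/8 s, in which the tool goes at most 62.5 mm and 10.7 degrees, less where a joint would pass 70% of its speed; a pose out of reach is approached as far as the arm can. A call is refused whole if a number of a shift passes 1 or a number of a turn 1, either way. A call with a gripper value outside its range is refused whole. The fingers move at their own pace and stop on an object; "newtons" is the grip in N (left out, the last holds). Time passes only in rows, so rows that do not move let the fingers close. It gives the time, the measured TCP pose, the force and the opening at its end, in the units of the state.
- env.state(): the state, without advancing time (a new reading comes with each control period).
- env.snapshot(name): name is "scene" or "top" or "wrist"; returns the picture (480x640x3 uint8, red, green, blue); there is no depth.
- env.camera_info(name): a dict with "mtx" (3x3 intrinsics, pixels), "world_from_camera" (4x4, takes a point from camera to world coordinates); the wrist camera has in their place "mount" (4x4, takes a point from camera to tool coordinates, whose origin is the TCP and whose axes are the tool frame's). Camera axes: x right, y down, z forward; pixel columns grow to the right and rows downward; lengths in m; the calibration is good to about 2 mm. A picture is of the moment at which its call begins: read the wrist's pose just before it. camera_info takes no time and is no camera call.
- env.sign_off(): hands the job in, once; it reports no verdict.
The state is a dict: "t": time; "joint_positions": joint angles; "joint_vel": joint speeds; "joint_efforts": joint torques, N m; "position": TCP position; "tcp_rot": TCP orientation; "force": force on the tool from outside, world axes, zero at the start; "wrist_torque": the same for the moment, N m; "gripper_width": finger opening in m.
Only numpy, scipy, OpenCV 4.12 (cv2) and the standard library are available. Lean on these libraries where they do the work, as an engineer would, in place of code of your own. Each camera call takes 0.05 s, during which the arm holds its last target.

TASK

The next batch of chicory roots is thin: take the ribbed metal cradle plate off the trimming jig, turn it over so that the face with three ribs (two narrow grooves) looks up, and seat it again on the jig's two pins, big hole on the thick pin and small hole on the thin one, lying flat and fully home on both blocks. The slotted wooden rest can hold the plate on end while you change your grip. Set the plate down gently on the jig, without dropping it, and leave the loose root, the chicory head and the mug where they are.

Things in the scene. Friction and masses are not known exactly. Their poses are not given: they have to be found in the camera images.
- plate: Loose aluminium plate 170 x 66 x 12 mm (x, y, z), about 0.3 kg, origin at its very centre; starts seated on the jig, z up. Face +z: two ribs along x at y = +-24 mm (one broad trough); face -z: three, at y = -24, 0, 24 mm (two narrow grooves). Ribs 76 mm long in mid-length, 7 wide, 6 high. Plain long edges (y = +-33 mm): pinch it there at mid-length, across the width, tool upright or tilted about y.
- plate_thick_hole (a point): Centre of the plate's big through hole (19 mm wide), at plate (62, 0, 0) mm, mid thickness; axes as the plate's.
- plate_thin_hole (a point): Centre of the plate's small through hole (12 mm wide), at plate (-62, 0, 0) mm, mid thickness; axes as the plate's.
- jig: Fixed trimming jig, upright, origin under the centre of its 210 x 100 x 10 mm wooden base (x, y, z). Two grey blocks, 42 x 56 mm, centred at x = +-66 mm, tops 50 mm above the table, each with an upright steel pin; between them (x -45 to 45 mm) it is open down to the base. A seated plate, either face up, has its centre 56 mm above the origin, its x along the jig's x, big hole on thick pin.
- thick_pin (a point): Foot of the thick pin on its block's top, at jig (62, 0, 50) mm. Pin 16 mm in diameter and 16 mm high: straight for 9 mm, then tapering to 9 mm at the tip.
- thin_pin (a point): Foot of the thin pin on its block's top, at jig (-62, 0, 50) mm. Pin 9 mm in diameter and 16 mm high: straight for 9 mm, then tapering to 2 mm at the tip.
- rest: Fixed wooden rest, upright, origin under the centre of its 120 x 130 x 8 mm base (x, y, z). One upright slot along its x axis, 90 mm long with open ends, 17 mm wide in y, floor 8 mm above the table, straight walls up to 50 mm, then flaring outwards up to 69 mm. Outside, the walls measure 57 mm over y.
- slot (a point): Middle of the slot's floor, at rest (0, 0, 8) mm. A plate stood in the slot on a short end, its width along the rest's x, stays up by itself, leaning up to about 7 degrees, its centre about 93 mm above the table.
- root: Bystander: loose brown chicory root lying on its side, 150 x 42 x 42 mm, origin under its middle, x along it.
- chicory: Bystander: loose pale chicory head lying on its side, 130 x 50 x 50 mm, origin under its middle, x along it.
- cup: Bystander: white mug, 80 mm wide and 85 mm high, handle towards its +y, origin under its centre.

How it is judged:
By the outcome, as a careful person would: the job done as asked, in the order asked, and still so for the second after the job is handed in, with the robot touching nothing.
It also fails if it takes over 64 s, if anything falls off the work surface, if the arm or the gripper's body presses on something with over 40 N, if the wrist force passes 120 N, or if a joint passes its speed limit or range.

## Working session

There is one attempt and no reset: what is moved stays moved. The work goes in short steps, Python scripts to look and compute and a tool call to move; the robot and the scene stay as the last step left them, time stands still between calls to the robot, and variables do not carry over. Pictures are saved under pics/ and viewed, and the job is handed in when it is done.

Besides the shell and the picture viewer there is one more tool, called as name(argument=value, ...) on one line, values as JSON. carry_out: Moves the arm, as the interface text tells. Its arguments: {"type":"object","properties":{"motion":{"type":"array","items":{"type":"number"}},"newtons":{"type":"number"}},"required":["motion"]}

```bash
ls; mkdir -p pics; python3 - <<'E'
from bench import env
import cv2,numpy as np
np.set_printoptions(precision=4,suppress=True)
for n in ["scene","top","wrist"]:
    im=env.snapshot(n); cv2.imwrite(f"pics/{n}0.png",im[:,:,::-1])
    print(n,env.camera_info(n))
print(env.state(), env.grip_depth)
E
```

```text
pics
scene {'mtx': array([[623.0839,   0.    , 329.4224],
       [  0.    , 623.0839, 237.6389],
       [  0.    ,   0.    ,   1.    ]]), 'world_from_camera': array([[ 0.5836,  0.7001, -0.4114,  1.1791],
       [ 0.812 , -0.4995,  0.3019, -0.4204],
       [ 0.0058, -0.5102, -0.86  ,  1.2392],
       [ 0.    ,  0.    ,  0.    ,  1.    ]])}
top {'mtx': array([[443.327 ,   0.    , 316.0781],
       [  0.    , 443.327 , 238.7104],
       [  0.    ,   0.    ,   1.    ]]), 'world_from_camera': array([[-0.0239, -0.9927,  0.1186,  0.4864],
       [-0.9997,  0.0249,  0.0072,  0.0016],
       [-0.0101, -0.1184, -0.9929,  1.2033],
       [ 0.    ,  0.    ,  0.    ,  1.    ]])}
wrist {'mtx': array([[416.7476,   0.    , 311.6208],
       [  0.    , 416.7476, 240.9057],
       [  0.    ,   0.    ,   1.    ]]), 'mount': array([[ 0.0013, -0.3192,  0.9477, -0.1654],
       [ 1.    ,  0.0009, -0.0011,  0.0015],
       [-0.0005,  0.9477,  0.3192, -0.0817],
       [ 0.    ,  0.    ,  0.    ,  1.    ]])}
{'t': 0.15, 'joint_positions': array([-1.2891,  0.2211,  1.5273, -0.    ,  1.3947, -0.1261]), 'joint_vel': array([ 0.0001, -0.0019, -0.0055,  0.0014,  0.0007,  0.0009]), 'joint_efforts': array([  0.0016, -49.7484, -38.9905,  -0.0002,   0.0071,  -0.    ]), 'position': array([ 0.2477, -0.5733,  0.2082]), 'tcp_rot': array([-0.6924, -0.1437,  0.6925, -0.1427]), 'force': array([ 0.3179, -0.6601, -0.4132]), 'wrist_torque': array([ 0.0383, -0.0362,  0.0809]), 'gripper_width': 0.08534841972279421} 0.0187
```

View pics/scene0.png

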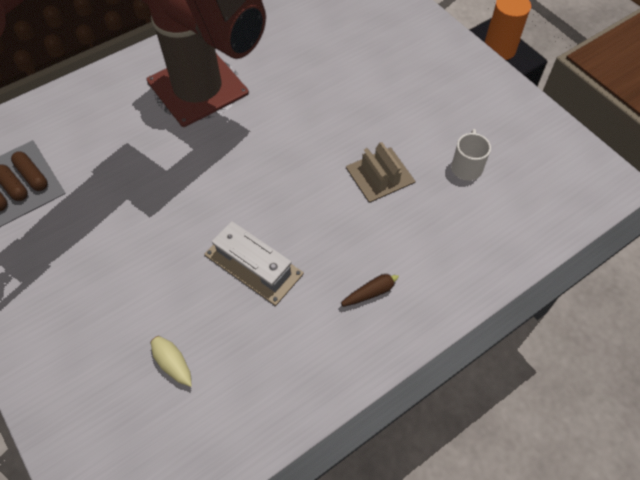

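View pics/top0.png

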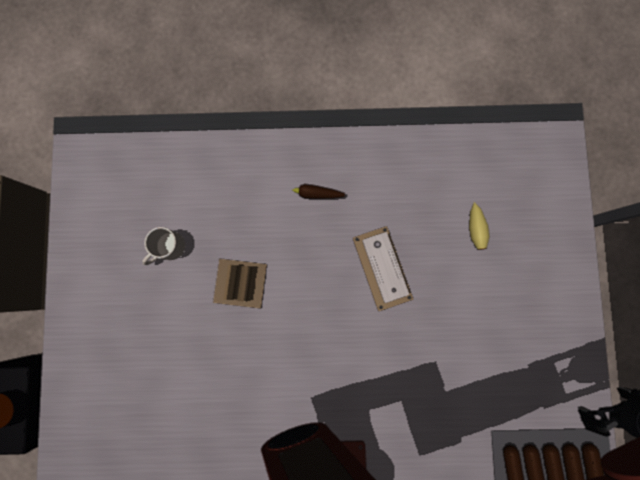

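View pics/wrist0.png

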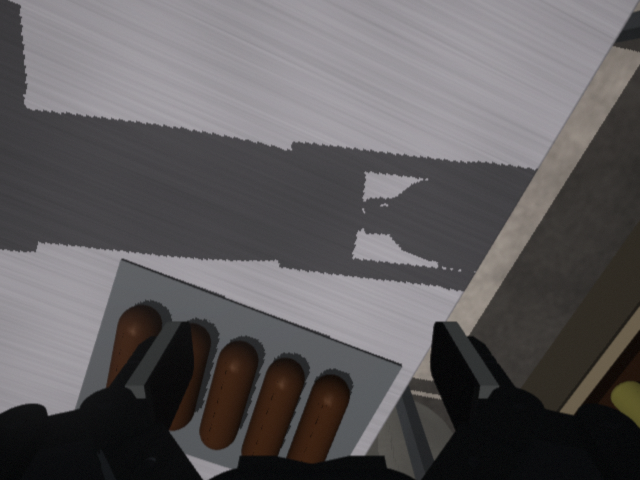

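The scene and top views show the jig with the plate near (385,268) in top, its big hole at (378,244) and its small hole at (394,290). The rest is at (241,284), the mug at (160,245), the root at (320,191) and the head at (480,227). Next I'll zoom in for accuracy.

```bash
python3 - <<'E'
import cv2,numpy as np
t=cv2.imread("pics/top0.png"); s=cv2.imread("pics/scene0.png")
a=cv2.resize(t[215:320,340:430],None,fx=5.5,fy=5.5,interpolation=cv2.INTER_CUBIC)
b=cv2.resize(t[245:320,200:280],None,fx=7,fy=7,interpolation=cv2.INTER_CUBIC)
c=cv2.resize(s[210:310,195:310],None,fx=5.5,fy=5.5,interpolation=cv2.INTER_CUBIC)
d=cv2.resize(s[130:210,335:425],None,fx=7,fy=7,interpolation=cv2.INTER_CUBIC)
for n,i in zip("abcd",[a,b,c,d]): cv2.imwrite(f"pics/z{n}.png",i)
E
```

```text
(no output)
```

View pics/za.png

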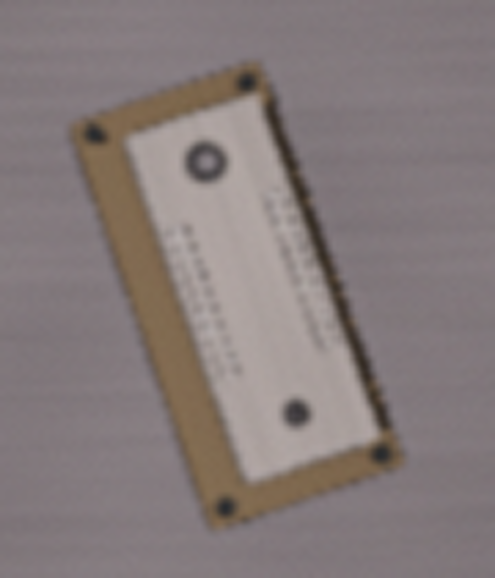

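View pics/zb.png

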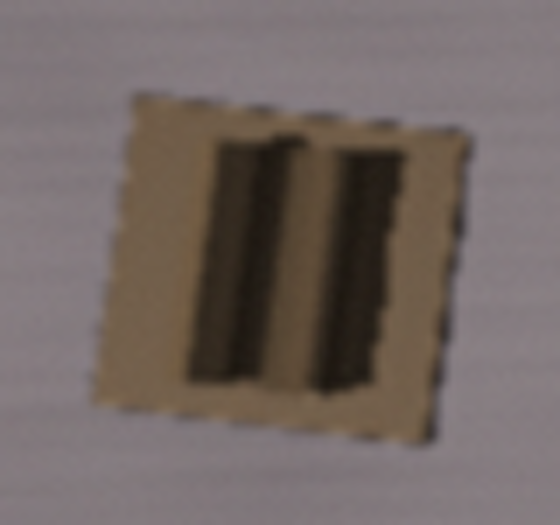

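View pics/zc.png

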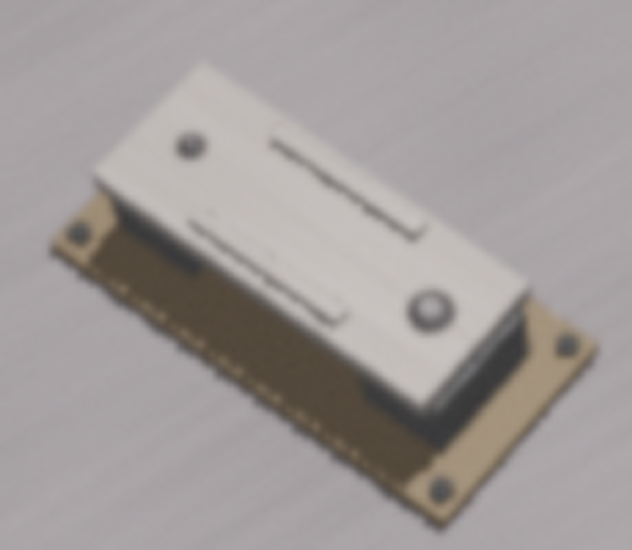

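View pics/zd.png

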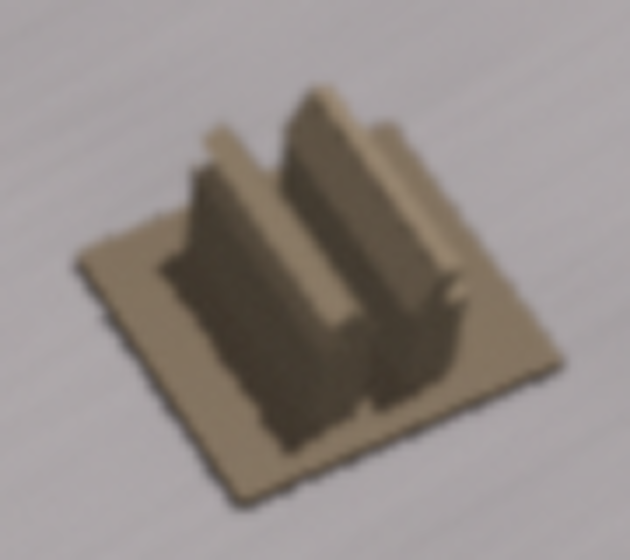

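```bash
cat > h.py <<'E'
import numpy as np,cv2
from bench import env
from scipy.optimize import least_squares
from scipy.spatial.transform import Rotation as R
np.set_printoptions(precision=4,suppress=True)
def proj(n,P):
    i=env.camera_info(n); T=i["world_from_camera"]
    c=(np.atleast_2d(P)-T[:3,3])@T[:3,:3]
    p=c@i["mtx"].T; return p[:,:2]/p[:,2:]
def px(pts,off,s): return (np.array(pts,float)+.5)/s-.5+np.array(off)
E
python3 - <<'E'
from h import *
def rect(L,W,z): return np.array([[L,W,z],[-L,W,z],[-L,-W,z],[L,-W,z]])/1
def fit(obs,x0):
    def f(q):
        c,s=np.cos(q[2]),np.sin(q[2]); r=[]
        for cam,P,p in obs:
            P=np.atleast_2d(P)
            W=np.c_[q[0]+c*P[:,0]-s*P[:,1],q[1]+s*P[:,0]+c*P[:,1],P[:,2]]
            r.append((proj(cam,W)-p).ravel())
        return np.concatenate(r)
    o=least_squares(f,x0,loss="soft_l1"); return o.x,f(o.x).reshape(-1,2)
# top image: up = +x world, left=+y. 
B=rect(.105,.05,.01); Pl=rect(.085,.033,.062); H=np.array([[.062,0,.066],[-.062,0,.066]])
A=((340,215),5.5); C=((195,210),5.5)
tB=("top",B,px([(72,132),(215,528),(405,462),(260,65)],*A))
tP=("top",Pl,px([(125,137),(250,483),(388,432),(265,92)],*A))
tH=("top",H,px([(206,161),(296,413)],*A))
# scene: thick at lower right; jig x -> right-down; +y -> ?
sB=("scene",B[[0,3,2]],px([(597,347),(440,528),(52,248)],*C))
sP=("scene",Pl,px([(530,290),(203,65),(97,175),(425,410)],*C))
sH=("scene",H,px([(430,312),(190,147)],*C))
for o in ([tB,tP,tH],[sB,sP,sH],[tB,tP,tH,sB,sP,sH]):
    q,r=fit(o,[.45,-.15,.3]); print(q,np.abs(r).mean(),r.mean(0))
print(r)
Rb=rect(.06,.065,.008)
b=((200,245),7); d=((335,130),7)
tR=("top",Rb,px([(138,95),(95,402),(430,440),(470,132)],*b))
# scene order: (x up in top => away from robot)
sR=("scene",Rb,px([(562,362),(390,125),(78,262),(245,505)],*d))
for o in ([tR],[sR],[tR,sR]):
    q,r=fit(o,[.45,.17,0]); print(q,np.abs(r).mean(),r.mean(0))
print(r)
for nm,n,p,z in [("cup","top",(160,242),.085),("root","top",(320,191),.02),("chic","top",(480,227),.025)]:
    i=env.camera_info(n);T=i["world_from_camera"]
    v=T[:3,:3]@np.linalg.solve(i["mtx"],[*p,1]); print(nm,T[:3,3]+v*(z-T[2,3])/v[2])
E
```

```text
[ 0.546  -0.1672  0.3074] 0.5188480170826594 [-0.0323 -0.1027]
[ 0.5464 -0.1666  0.299 ] 0.31584391714493165 [ 0.0001 -0.0224]
[ 0.5463 -0.1669  0.3028] 0.43575289679779716 [-0.1421 -0.1139]
[[-0.4448 -1.779 ]
 [-0.3217  0.526 ]
 [ 0.5616  0.3367]
 [ 0.1516 -1.3656]
 [ 0.0959  0.0079]
 [-0.392  -0.099 ]
 [-1.0798  0.7889]
 [-1.3353  0.0506]
 [ 0.5775 -0.24  ]
 [ 0.6338 -0.182 ]
 [ 0.7591 -0.0118]
 [ 0.6128 -0.0095]
 [-0.8082 -0.5228]
 [ 0.0009 -0.224 ]
 [-0.0865  0.1689]
 [-0.9188  0.5575]
 [-0.5706 -0.0142]
 [-0.0397  0.0178]
 [-0.0952 -0.1707]]
[ 0.5154  0.2175 -0.1369] 0.21125551924241037 [-0.0003 -0.0046]
[ 0.515   0.2186 -0.1305] 0.3912609308429751 [ 0.0298 -0.019 ]
[ 0.5153  0.218  -0.1336] 0.3517404605037573 [-0.1461  0.11  ]
[[-0.3392 -0.2469]
 [-0.2501  0.3891]
 [ 0.041   0.3569]
 [-0.1668 -0.31  ]
 [ 0.7514  0.397 ]
 [-0.0672 -0.0985]
 [-0.7861 -0.3416]
 [-0.3516  0.7344]]
cup [0.6215 0.4074 0.085 ]
root [ 0.7582 -0.0036  0.02  ]
chic [ 0.6476 -0.429   0.025 ]
```

```bash
python3 - <<'E'
from h import *
s=env.state(); M=R.from_quat(s["tcp_rot"]).as_matrix(); print(M)
j=s["joint_positions"]
# hypothesised orientation
for s4 in (1,):
    A=R.from_euler('ZYZYZ',[j[0],j[1]+j[2],j[3],j[4],j[5]]).as_matrix(); print(A); print(A.T@M)
E
```

```text
[[-0.0004  0.3966 -0.918 ]
 [ 0.0014 -0.918  -0.3966]
 [-1.     -0.0015 -0.0002]]Traceback (most recent call last):
  File "<stdin>", line 6, in <module>
  File "scipy/spatial/transform/_rotation.pyx", line 1413, in scipy.spatial.transform._rotation.Rotation.from_euler
ValueError: Expected axis specification to be a non-empty string of upto 3 characters, got ZYZYZ
```

carry_out(motion=[0.7,0.955,0,0,0,-0.1,1,0.7,0.955,0,0,0,-0.1,1,0.7,0.955,0,0,0,-0.1,1,0.7,0.955,0,0,0,-0.1,1,0.7,0.955,0,0,0,-0.1,1,0.7,0.955,0,0,0,-0.1,1,0.7,0.955,0,0,0,-0.1,1,0.7,0.955,0,0,0,-0.1,1,0.7,0.955,0,0,0,-0.1,1,0.7,0.955,0,0,0,-0.1,1,0.7,0.955,0,0,0,0,1,0.7,0.955,0,0,0,0,1])

```text
t: 1.65
position: [0.4582, -0.2863, 0.2088]
tcp_rot: [-0.699, -0.107, 0.699, -0.107]
force: [0.8, 0.4, 0.1]
gripper_width: 0.0856
```

```bash
cat >> h.py <<'E'
import json,os
def log():
    s=env.state(); d={k:np.array(v).tolist() for k,v in s.items()}
    open("log.jsonl","a").write(json.dumps(d)+"\n"); return s
E
python3 -c "
from h import *
s=log();print(s)"
```

```text
{'t': 1.65, 'joint_positions': array([-0.7044,  0.0184,  1.7477,  0.    ,  1.3759,  0.5633]), 'joint_vel': array([ 0.4415,  0.0286, -0.0289, -0.    ,  0.0006,  0.438 ]), 'joint_efforts': array([ -2.2175, -40.0078, -38.4191,  -0.0035,   0.0751,  -0.5856]), 'position': array([ 0.4582, -0.2863,  0.2088]), 'tcp_rot': array([-0.6989, -0.1069,  0.6991, -0.1066]), 'force': array([0.7885, 0.4496, 0.1483]), 'wrist_torque': array([0.0287, 0.0351, 0.02  ]), 'gripper_width': 0.08560830219191157}
```

carry_out(motion=[0.7,0.955,0,0,0,0,1,0.7,0.955,0,0,0,0,1,0.7,0.955,0,0,0,0,1,0.7,0.955,0,0,0,0,1,0.7,0.955,0,0,0,0,1,0,0,0,0,0,0,1,0,0,0,0,0,0,1])

```text
t: 2.52
position: [0.5449, -0.1681, 0.2087]
tcp_rot: [-0.699, -0.107, 0.699, -0.107]
force: [0.0, 0.1, -0.4]
gripper_width: 0.0852
```

```bash
python3 -c "
from h import *
s=log();print(s)
im=env.snapshot('wrist'); cv2.imwrite('pics/w1.png',im[:,:,::-1])"
```

```text
{'t': 2.525, 'joint_positions': array([-0.4371,  0.0913,  1.6719, -0.0005,  1.3792,  0.8303]), 'joint_vel': array([-0.0146, -0.0059,  0.0022,  0.001 ,  0.    ,  0.0017]), 'joint_efforts': array([  0.6566, -43.2026, -38.8927,   0.0597,  -0.0024,   0.0099]), 'position': array([ 0.5449, -0.1681,  0.2087]), 'tcp_rot': array([-0.6987, -0.1069,  0.6993, -0.1068]), 'force': array([ 0.002 ,  0.1187, -0.4251]), 'wrist_torque': array([ 0.0051,  0.035 , -0.0426]), 'gripper_width': 0.08517671501770983}
```

View pics/w1.png

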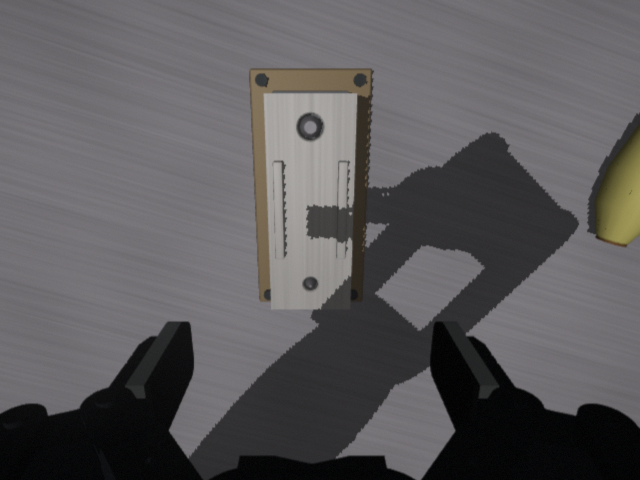

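The wrist view shows the plate with its top corners near (264,93), (357,93), (350,309) and (271,309). The pin tips are at (310,126) and (310,284).

```bash
cat >> h.py <<'E'
def camT(name,s):
    i=env.camera_info(name)
    if "mount" in i:
        T=np.eye(4);T[:3,:3]=R.from_quat(s["tcp_rot"]).as_matrix();T[:3,3]=s["position"]
        return i["mtx"],T@i["mount"]
    return i["mtx"],i["world_from_camera"]
def projT(K,T,P):
    c=(np.atleast_2d(P)-T[:3,3])@T[:3,:3]; p=c@K.T; return p[:,:2]/p[:,2:]
def fitT(obs,x0):
    def f(q):
        c,s=np.cos(q[2]),np.sin(q[2]); r=[]
        for (K,T),P,p in obs:
            P=np.atleast_2d(P)
            W=np.c_[q[0]+c*P[:,0]-s*P[:,1],q[1]+s*P[:,0]+c*P[:,1],P[:,2]]
            r.append((projT(K,T,W)-p).ravel())
        return np.concatenate(r)
    o=least_squares(f,x0,loss="soft_l1"); return o.x,f(o.x).reshape(-1,2)
E
python3 - <<'E'
from h import *
im=cv2.imread('pics/w1.png'); 
cv2.imwrite('pics/w1a.png',cv2.resize(im[60:160,240:390],None,fx=5,fy=5,interpolation=cv2.INTER_CUBIC))
cv2.imwrite('pics/w1b.png',cv2.resize(im[230:320,240:390],None,fx=5,fy=5,interpolation=cv2.INTER_CUBIC))
s=json.loads(open('log.jsonl').readlines()[-1])
cam=camT("wrist",s)
Pl=np.array([[.085,.033,.062],[.085,-.033,.062],[-.085,-.033,.062],[-.085,.033,.062],[.062,0,.066],[-.062,0,.066]])
p=np.array([(264,93),(357,93),(350,309),(271,309),(310,126),(310,284)])
q,r=fitT([(cam,Pl,p)],[.546,-.167,.3]);print(q,r)
E
```

```text
[ 0.5468 -0.1676  0.3031] [[-0.4444 -0.3182]
 [ 0.0942 -0.2366]
 [-0.1795 -0.4703]
 [-0.1106 -0.5825]
 [ 0.2999  0.8054]
 [ 0.326   1.3689]]
```

View pics/w1a.png

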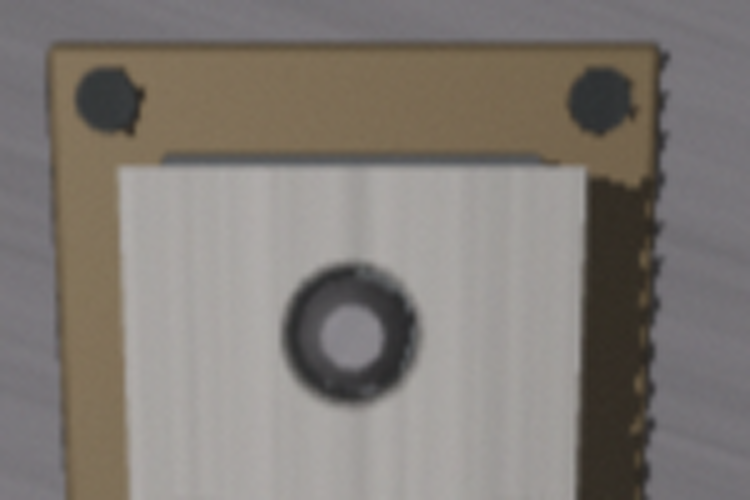

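View pics/w1b.png

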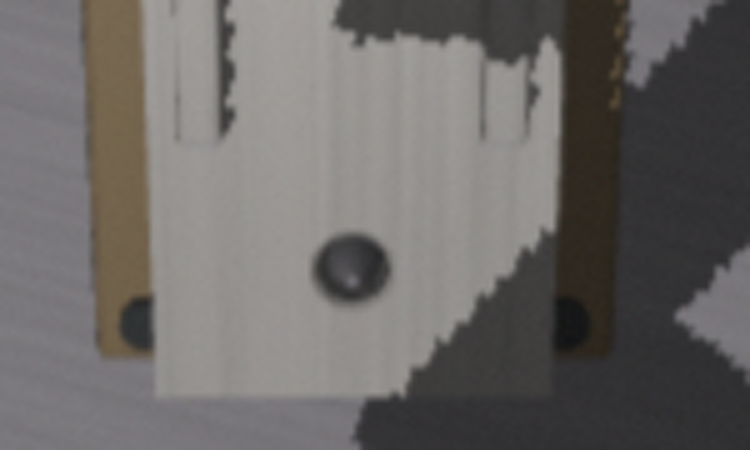

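carry_out(motion=[-0.28,-0.09,-0.4,0.29,-0.928,0,1,-0.28,-0.09,-0.4,0.29,-0.928,0,1,-0.28,-0.09,-0.4,0.29,-0.928,0,1,-0.28,-0.09,-0.4,0.29,-0.928,0,1,-0.28,-0.09,-0.4,0.29,-0.928,0,1,-0.28,-0.09,-0.4,0.29,-0.928,0,1,0,0,0,0,0,0,1,0,0,0,0,0,0,1])

```text
t: 3.58
position: [0.5037, -0.1826, 0.1501]
tcp_rot: [0.877, 0.133, -0.457, 0.07]
force: [0.5, -0.1, 0.7]
gripper_width: 0.0857
```

```bash
cat > fk.py <<'E'
from h import *
def chain(j,P):
    h,oy,a1,L1,a2,L2,d,o5=P
    Rz=lambda t:R.from_euler('z',t).as_matrix(); Ry=lambda t:R.from_euler('y',t).as_matrix()
    A=Rz(j[0]); B=A@Ry(j[1]); C=B@Ry(j[2]); D=C@Rz(j[3])@Ry(j[4]); E=D@Rz(j[5])
    p=A@[0,oy,h]+B@[a1,0,L1]+C@[a2,0,L2]
    wr=p
    p=p+D@[o5,0,0]+E@[0,0,d]
    return p,E
E
python3 - <<'E'
from fk import *
s=log();print(s)
rows=[json.loads(l) for l in open('log.jsonl')]
for r in rows:
    _,E=chain(r["joint_positions"],[0]*8); M=R.from_quat(r["tcp_rot"]).as_matrix(); print(E.T@M)
E
```

```text
{'t': 3.575, 'joint_positions': array([-0.8679, -0.2324,  2.2201,  0.675 ,  1.0033,  0.0715]), 'joint_vel': array([ 0.0232,  0.0042, -0.0222,  0.006 , -0.    , -0.0078]), 'joint_efforts': array([ -0.5394, -24.6616, -34.9921,   2.4458,  -0.1512,  -0.0289]), 'position': array([ 0.5037, -0.1826,  0.1501]), 'tcp_rot': array([ 0.8768,  0.1328, -0.4568,  0.07  ]), 'force': array([ 0.4507, -0.0676,  0.7255]), 'wrist_torque': array([-0.106 ,  0.2356,  0.0082]), 'gripper_width': 0.08567555248516152}
[[ 0. -1. -0.]
 [ 0.  0. -1.]
 [ 1. -0.  0.]]
[[ 0. -1. -0.]
 [ 0.  0. -1.]
 [ 1.  0.  0.]]
[[ 0. -1. -0.]
 [ 0.  0. -1.]
 [ 1.  0.  0.]]
```

```bash
python3 - <<'E'
from fk import *
rows=[json.loads(l) for l in open('log.jsonl')]
rows.append(dict(joint_positions=[-1.2891,0.2211,1.5273,0,1.3947,-0.1261],position=[.2477,-.5733,.2082]))
def f(P): return np.concatenate([chain(r["joint_positions"],P)[0]-r["position"] for r in rows]+[1e-3*(P-x0)])
x0=np.array([.2,.08,0,.4,0,.4,.25,0])
for trial in range(2):
    o=least_squares(f,x0); print(o.x, f(o.x)[:12]*1e3)
    x0=np.array([.3,-.08,0,.4,0,.35,.25,0])
E
```

```text
[0.3106 0.0786 0.0002 0.4117 0.0521 0.5477 0.3559 0.0003] [-0.0098 -0.0054  0.0076 -0.0028 -0.0102 -0.0094  0.0001 -0.0012 -0.0003
  0.0211  0.005   0.0019]
[0.3106 0.0786 0.0002 0.4117 0.0522 0.5477 0.3559 0.0003] [-0.009  -0.0063  0.0066 -0.0026 -0.0104 -0.0097 -0.0001 -0.0007  0.0002
  0.0207  0.0059  0.0029]
```

```bash
cat >> fk.py <<'E'
P0=np.array([.3106,.0786,.0002,.4117,.0522,.5477,.3559,.0003])
C0=np.array([[0,-1,0],[0,0,-1],[1,0,0.]])
LO=np.array([-2.98,-.91,.09,-1.24,.2,-2.68]);HI=np.array([2.98,2.08,2.57,4.39,2.65,2.68])
def fk(j): p,E=chain(j,P0); return p,E@C0
def ik(p,M,seed,m=0.03):
    def f(j):
        q,N=fk(j); return np.r_[(q-p)*5,R.from_matrix(N.T@M).as_rotvec()]
    o=least_squares(f,np.clip(seed,LO+m+.01,HI-m-.01),bounds=(LO+m,HI-m)); return o.x,np.abs(o.fun).max()
def ikall(p,M,n=25,rng=np.random.default_rng(0)):
    sols=[]
    az=np.arctan2(p[1],p[0])
    for k in range(n):
        sd=rng.uniform(LO,HI); sd[0]=az+rng.uniform(-.8,.8); sd[1]=rng.uniform(-.5,1)
        x,e=ik(p,M,sd)
        if e<1e-4 and not any(np.abs(x-y).max()<.02 for y in sols): sols.append(x)
    return sols
JIG=(np.array([.5468,-.1676,0]),.303); REST=(np.array([.5153,.218,0]),-.1336)
def axes(yaw): return np.array([np.cos(yaw),np.sin(yaw),0]),np.array([-np.sin(yaw),np.cos(yaw),0]),np.array([0,0,1.])
def tool(Rp,c,beta,sgn,top):
    """plate rotation Rp, centre c; top=+1 grasp from +z face, -1 from -z face; sgn: tool y=sgn*plate y"""
    a=Rp@np.array([np.sin(beta),0,-top*np.cos(beta)]); y=Rp@np.array([0,sgn,0]); z=np.cross(a,y)
    return c+.019*a,np.c_[a,y,z]
jx,jy,up=axes(JIG[1]); rx,ry,_=axes(REST[1])
Rstart=np.c_[jx,jy,up]; Rend=np.c_[jx,-jy,-up]
def Rrest(e,f): x=e*up; z=f*ry; return np.c_[x,np.cross(z,x),z]
cj=JIG[0]+[0,0,.056]; cr=REST[0]+[0,0,.093]
E
python3 - <<'E'
from fk import *
for deg in (30,40,-30,-40):
  b=np.radians(deg); e=-np.sign(deg)
  for s in (1,-1):
    print("beta",deg,"s",s,"pick",[x.round(2) for x in ikall(*tool(Rstart,cj,b,s,1))])
    print("   place",[x.round(2) for x in ikall(*tool(Rend,cj,b,s,-1))])
    for f in (1,-1):
      print("   rest1 f",f,[x.round(2) for x in ikall(*tool(Rrest(e,f),cr,b,s,1))])
      print("   rest2 f",f,[x.round(2) for x in ikall(*tool(Rrest(e,f),cr,b,s,-1))])
E
```

```text
beta 30 s 1 pick []
   place [array([-0.69,  0.08,  2.14,  0.67,  0.74,  0.11])]
   rest1 f 1 [array([ 0.64,  0.83,  1.28, -0.7 ,  1.83, -2.26])]
   rest2 f 1 [array([-0.31,  0.35,  2.04,  1.08,  1.31,  2.34])]
   rest1 f -1 [array([-0.31,  0.35,  2.04,  1.08,  1.31, -0.8 ])]
   rest2 f -1 [array([ 0.64,  0.83,  1.28, -0.7 ,  1.83,  0.88])]
beta 30 s -1 pick [array([-0.69,  0.08,  2.14,  0.67,  0.74,  0.11])]
   place []
   rest1 f 1 [array([ 0.64,  0.83,  1.28, -0.7 ,  1.83,  0.88])]
   rest2 f 1 [array([-0.31,  0.35,  2.04,  1.08,  1.31, -0.8 ])]
   rest1 f -1 [array([-0.31,  0.35,  2.04,  1.08,  1.31,  2.34])]
   rest2 f -1 [array([ 0.64,  0.83,  1.28, -0.7 ,  1.83, -2.26])]
beta 40 s 1 pick []
   place [array([-0.79,  0.08,  2.23,  1.  ,  0.75, -0.26])]
   rest1 f 1 [array([ 0.6 ,  0.71,  1.37, -0.61,  1.71, -2.28])]
   rest2 f 1 [array([-0.24,  0.24,  2.05,  0.96,  1.2 ,  2.5 ])]
   rest1 f -1 [array([-0.24,  0.24,  2.05,  0.96,  1.2 , -0.64])]
   rest2 f -1 [array([ 0.6 ,  0.71,  1.37, -0.61,  1.71,  0.86])]
beta 40 s -1 pick [array([-0.79,  0.08,  2.23,  1.  ,  0.75, -0.26])]

[... 1147 characters left out ...]
[-0.24,  0.78,  1.25, -0.34,  1.72,  1.08])]
   rest1 f 1 [array([ 0.6 ,  0.71,  1.37, -0.61,  1.71,  0.86])]
   rest2 f 1 [array([-0.24,  0.24,  2.05,  0.96,  1.2 , -0.64])]
   rest1 f -1 [array([-0.24,  0.24,  2.05,  0.96,  1.2 ,  2.5 ])]
   rest2 f -1 [array([ 0.6 ,  0.71,  1.37, -0.61,  1.71, -2.28])]
beta -40 s -1 pick [array([-0.24,  0.78,  1.25, -0.34,  1.72,  1.08])]
   place [array([-0.24,  0.78,  1.25, -0.34,  1.72, -2.06])]
   rest1 f 1 [array([ 0.6 ,  0.71,  1.37, -0.61,  1.71, -2.28])]
   rest2 f 1 [array([-0.24,  0.24,  2.05,  0.96,  1.2 ,  2.5 ])]
   rest1 f -1 [array([-0.24,  0.24,  2.05,  0.96,  1.2 , -0.64])]
   rest2 f -1 [array([ 0.6 ,  0.71,  1.37, -0.61,  1.71,  0.86])]
```

```bash
cat >> fk.py <<'E'
def tg(Rp,c,beta,sgn,top,off=-.005,back=0.):
    p,M=tool(Rp,c+Rp@np.array([off,0,0]),beta,sgn,top); return p-back*M[:,0],M
def path(w0,w1,seed,n=None,show=True):
    """straight shift + constant rotvec; returns joints, rows needed"""
    dp=w1[0]-w0[0]; rv=R.from_matrix(w1[1]@w0[1].T).as_rotvec()
    n=n or max(int(np.ceil(max(np.abs(dp).max()/.025,np.abs(np.degrees(rv)).max()/6))),1)
    js=[seed]; bad=0
    for k in range(1,n+1):
        x,e=ik(w0[0]+dp*k/n,R.from_rotvec(rv*k/n).as_matrix()@w0[1],js[-1]); bad=max(bad,e); js.append(x)
    js=np.array(js); v=np.abs(np.diff(js,axis=0)).max(0)/.125
    if show: print("n",n,"row shift",(dp/n/.025).round(3),"turn",(np.degrees(rv)/n/6).round(3),"err %.1e"%bad,"vmax",v.round(2),"end",js[-1].round(2),"lo/hi margin",(js.min(0)-LO).min().round(2),(HI-js.max(0)).min().round(2))
    return js
E
python3 - <<'E'
from fk import *
b=np.radians(30); e=-1
for f in (1,-1):
    print("f",f)
    up15=np.array([0,0,.16]); up2=np.array([0,0,.11])
    s1=-1
    A=tg(Rstart,cj,b,-1,1); A2=tg(Rstart,cj+up15,b,-1,1)
    Rr=Rrest(e,f)
    Bh=tg(Rr,cr+up2,b,-1,1); Bl=tg(Rr,cr,b,-1,1)
    j=path(A,A2,np.array([-.69,.08,2.14,.67,.74,.11]))
    j=path(A2,Bh,j[-1]); j=path(Bh,Bl,j[-1])
    Bb=tg(Rr,cr,b,-1,1,back=.12); j=path(Bl,Bb,j[-1])
    Ch=tg(Rr,cr,b,1,-1,back=.12);Cl=tg(Rr,cr,b,1,-1)
    jc=[x for x in ikall(*Cl)]; print("C sols",jc)
    for seed in jc[:1]:
        k=path(Cl,Ch,seed); print("B back",j[-1].round(2),"C back",k[-1].round(2))
        k=path(Cl,tg(Rr,cr+up2,b,1,-1),seed)
        D2=tg(Rend,cj+up15,b,1,-1)
        k=path(tg(Rr,cr+up2,b,1,-1),D2,k[-1]); k=path(D2,tg(Rend,cj,b,1,-1),k[-1])
E
```

```text
f 1
n 7 row shift [0.    0.    0.914] turn [0. 0. 0.] err 3.4e-09 vmax [0.1  0.45 0.18 0.24 0.35 0.34] end [-0.7  -0.19  2.05  0.51  1.04  0.36] lo/hi margin 0.54 0.42
n 15 row shift [-0.101  0.981 -0.003] turn [-0.799  0.674  0.561] err 1.8e-09 vmax [0.93 0.68 0.55 1.13 0.65 0.81] end [ 0.64  0.68  1.27 -0.73  1.95  0.77] lo/hi margin 0.51 0.52
n 5 row shift [ 0.    0.   -0.88] turn [0. 0. 0.] err 3.4e-09 vmax [0.   0.25 0.04 0.06 0.19 0.18] end [ 0.64  0.82  1.28 -0.7   1.84  0.88] lo/hi margin 0.51 0.7
n 5 row shift [0.111 0.824 0.48 ] turn [0. 0. 0.] err 8.2e-12 vmax [0.16 0.22 0.56 0.05 0.34 0.13] end [ 0.73  0.93  0.98 -0.69  2.04  0.81] lo/hi margin 0.54 0.61
C sols [array([-0.3123,  0.3361,  2.0454,  1.0794,  1.3116,  2.3482])]
n 5 row shift [-0.111 -0.824  0.48 ] turn [0. 0. 0.] err 4.9e-10 vmax [0.34 0.2  0.09 0.26 0.33 0.06] end [-0.52  0.23  2.02  0.93  1.51  2.38] lo/hi margin 1.11 0.3
B back [ 0.73  0.93  0.98 -0.69  2.04  0.81] C back [-0.52  0.23  2.02  0.93  1.51  2.38]
n 5 row shift [0.   0.   0.88] turn [0. 0. 0.] err 1.7e-15 vmax [0.   0.39 0.05 0.08 0.19 0.33] en
[... 1220 characters left out ...]
2 vmax [0.16 0.22 0.56 0.05 0.34 0.13] end [ 0.73  0.93  0.98 -0.69  2.04  0.81] lo/hi margin 0.54 0.61
B back [-0.52  0.23  2.02  0.93  1.51  2.38] C back [ 0.73  0.93  0.98 -0.69  2.04  0.81]
n 5 row shift [0.   0.   0.88] turn [0. 0. 0.] err 4.7e-11 vmax [0.   0.25 0.04 0.06 0.19 0.18] end [ 0.64  0.68  1.27 -0.73  1.95  0.77] lo/hi margin 0.51 0.7
n 15 row shift [ 0.101 -0.981  0.003] turn [ 0.799 -0.674 -0.561] err 1.1e-10 vmax [0.93 0.68 0.55 1.13 0.65 0.81] end [-0.7  -0.19  2.05  0.51  1.04  0.36] lo/hi margin 0.51 0.52
n 7 row shift [ 0.     0.    -0.914] turn [0. 0. 0.] err 2.2e-15 vmax [0.   0.37 0.18 0.27 0.35 0.38] end [-0.7   0.07  2.15  0.68  0.74  0.1 ] lo/hi margin 0.54 0.42
```

```bash
python3 - <<'E'
from fk import *
i=env.camera_info("wrist");T=np.linalg.inv(i["mount"]);K=i["mtx"]
for x in (0,-.013,-.03):
  for z in (-.011,.011):
    c=T[:3,:3]@[x,-.0427,z]+T[:3,3]; p=K@c; print(x,z,p[:2]/p[2])
s=env.state(); b=np.radians(30)
j=path((s["position"],R.from_quat(s["tcp_rot"]).as_matrix()),tg(Rstart,cj,b,-1,1,back=.06),s["joint_positions"])
j=path(tg(Rstart,cj,b,-1,1,back=.06),tg(Rstart,cj,b,-1,1),j[-1])
print(tg(Rstart,cj,b,-1,1))
E
```

```text
0 -0.011 [209.5062 274.9016]
0 0.011 [213.3666 320.2046]
-0.013 -0.011 [201.9387 287.7548]
-0.013 0.011 [206.3773 335.7434]
-0.03 -0.011 [190.1802 307.7261]
-0.03 0.011 [195.5937 359.7177]
n 3 row shift [ 0.251  0.098 -0.781] turn [-0.078  0.264  0.005] err 1.5e-15 vmax [0.29 0.41 0.12 0.18 0.37 0.21] end [-0.76 -0.08  2.18  0.61  0.87  0.14] lo/hi margin 0.67 0.35
n 3 row shift [ 0.382  0.119 -0.693] turn [0. 0. 0.] err 1.7e-15 vmax [0.17 0.42 0.1  0.19 0.36 0.14] end [-0.7   0.07  2.15  0.68  0.74  0.1 ] lo/hi margin 0.54 0.39
(array([ 0.5511, -0.1663,  0.0395]), array([[ 0.4772,  0.2984, -0.8266],
       [ 0.1492, -0.9544, -0.2584],
       [-0.866 ,  0.    , -0.5   ]]))
```

carry_out(motion=[0.251,0.098,-0.781,-0.078,0.264,0.005,1,0.251,0.098,-0.781,-0.078,0.264,0.005,1,0.251,0.098,-0.781,-0.078,0.264,0.005,1,0.21,0.066,-0.381,0,0,0,1,0.21,0.066,-0.381,0,0,0,1,0.21,0.066,-0.381,0,0,0,1,0.21,0.066,-0.381,0,0,0,1,0.21,0.066,-0.381,0,0,0,1,0.21,0.066,-0.381,0,0,0,1,0,0,0,0,0,0,1,0,0,0,0,0,0,1])

```text
t: 4.95
position: [0.5537, -0.1641, 0.0334]
tcp_rot: [0.856, 0.132, -0.494, 0.075]
force: [-0.1, 1.2, 0.0]
gripper_width: 0.0853
```

```bash
python3 - <<'E'
from fk import *
s=log(); print(s["position"],s["force"],R.from_quat(s["tcp_rot"]).as_matrix())
im=env.snapshot('wrist'); cv2.imwrite('pics/w2.png',im[:,:,::-1])
im=env.snapshot('scene'); cv2.imwrite('pics/s2.png',cv2.resize(im[150:310,160:340,::-1],None,fx=3.5,fy=3.5,interpolation=cv2.INTER_CUBIC))
E
```

```text
[ 0.5537 -0.1641  0.0334] [-0.0836  1.1972  0.0451] [[ 0.4773  0.2999 -0.826 ]
 [ 0.1513 -0.954  -0.2589]
 [-0.8656 -0.0014 -0.5007]]
```

View pics/w2.png

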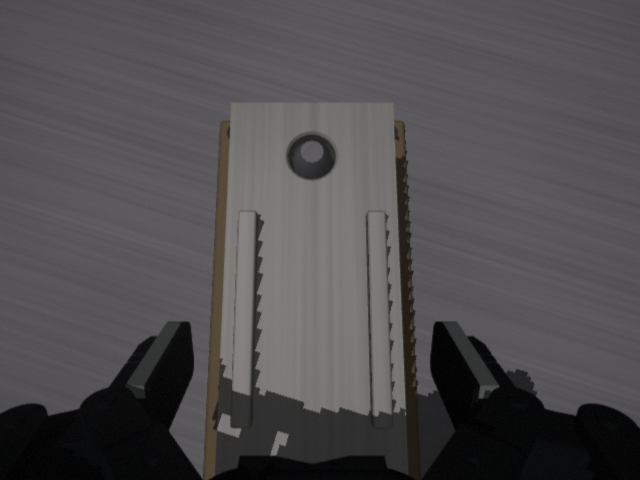

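View pics/s2.png

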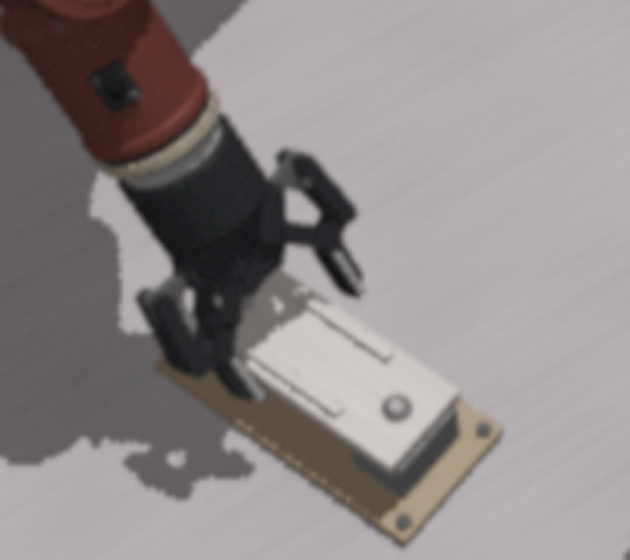

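The wrist view shows the fingers straddling the plate symmetrically: tips at about x=190 and 432, plate centre line at about 312. I'll close now.

carry_out(motion=[0,0,0,0,0,0,0.5,0,0,0,0,0,0,0.3,0,0,0,0,0,0,0.3,0,0,0,0,0,0,0.3,0,0,0,0,0,0,0.3,0,0,0,0,0,0,0.3], newtons=60)

```text
t: 5.8
position: [0.5538, -0.1644, 0.0344]
tcp_rot: [0.856, 0.132, -0.494, 0.076]
force: [-7.3, 1.3, 9.5]
gripper_width: 0.0637
```

```bash
python3 - <<'E'
from fk import *
s=log(); print(s["position"],s["force"],s["gripper_width"],s["wrist_torque"])
im=env.snapshot('wrist'); cv2.imwrite('pics/w3.png',im[:,:,::-1])
im=env.snapshot('scene'); cv2.imwrite('pics/s3.png',cv2.resize(im[150:310,160:340,::-1],None,fx=3.5,fy=3.5,interpolation=cv2.INTER_CUBIC))
E
```

```text
[ 0.5538 -0.1644  0.0344] [-7.346   1.3368  9.5357] 0.06367950683666121 [0.3059 0.6206 0.1866]
```

View pics/w3.png

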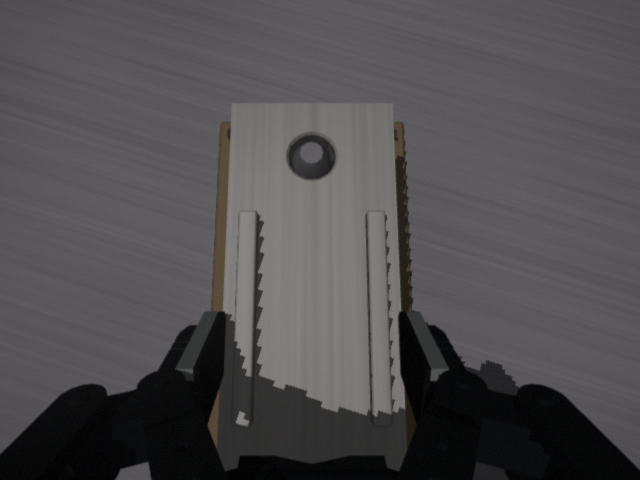

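View pics/s3.png

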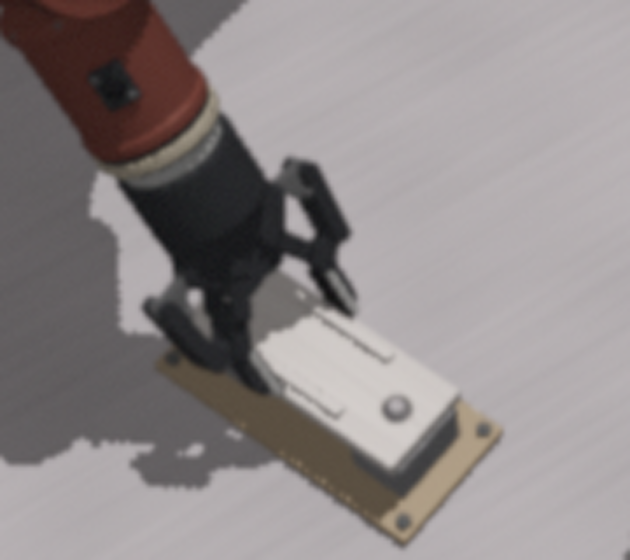

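carry_out(motion=[0,0,0.2,0,0,0,0.3,0,0,0.4,0,0,0,0.3,0,0,0.8,0,0,0,0.3,0,0,1,0,0,0,0.3,0,0,1,0,0,0,0.3,0,0,1,0,0,0,0.3,0,0,1,0,0,0,0.3,0,0,1,0,0,0,0.3,0,0,0,0,0,0,0.3])

```text
t: 7.02
position: [0.5547, -0.165, 0.196]
tcp_rot: [0.857, 0.131, -0.493, 0.077]
force: [-0.0, -0.1, -4.6]
gripper_width: 0.0633
```

```bash
python3 - <<'E'
from fk import *
s=log(); print(s["position"],s["force"],s["gripper_width"],s["joint_positions"])
s=log(); im=env.snapshot('wrist'); cv2.imwrite('pics/w4.png',im[:,:,::-1])
im=env.snapshot('scene'); cv2.imwrite('pics/s4.png',cv2.resize(im[130:310,160:360,::-1],None,fx=3.5,fy=3.5,interpolation=cv2.INTER_CUBIC))
E
```

```text
[ 0.5547 -0.165   0.196 ] [-0.0398 -0.1059 -4.5512] 0.06333615467658982 [-0.6956 -0.1794  2.0509  0.5153  1.0271  0.3533]
```

View pics/w4.png

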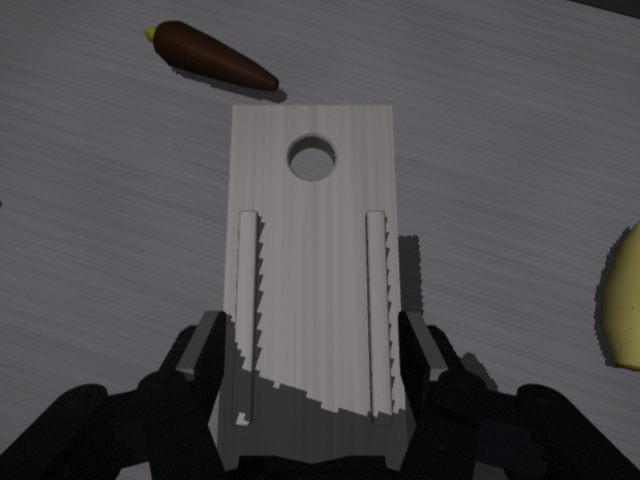

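View pics/s4.png

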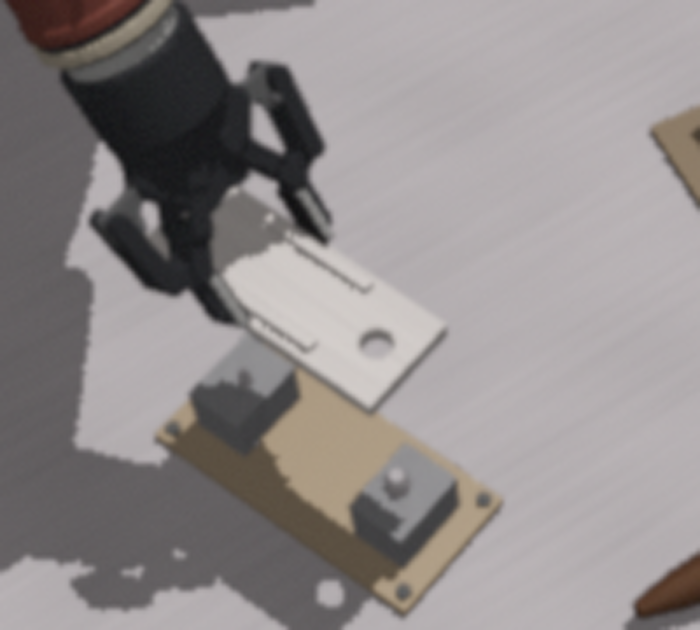

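```bash
cat >> fk.py <<'E'
def T4(p,M): T=np.eye(4);T[:3,:3]=M;T[:3,3]=p;return T
def Ts(s): return T4(s["position"],R.from_quat(s["tcp_rot"]).as_matrix())
def toolfor(Rp,c,G): T=T4(c,Rp)@np.linalg.inv(G); return T[:3,3],T[:3,:3]
E
python3 - <<'E'
from fk import *
rows=[json.loads(l) for l in open('log.jsonl')]
w3=[r for r in rows if abs(r["t"]-5.8)<.03][0]
G=np.linalg.inv(Ts(w3))@T4(cj,Rstart); np.save("G1.npy",G); print(G)
s=rows[-1]
cur=(np.array(s["position"]),Ts(s)[:3,:3])
Rr=Rrest(-1,1)
Bh=toolfor(Rr,cr+[0,0,.11],G)
j=path(cur,Bh,np.array(s["joint_positions"]),n=16)
path(Bh,toolfor(Rr,cr,G),j[-1]); print(Bh)
E
```

```text
[[ 0.5013  0.0017 -0.8652 -0.0225]
 [ 0.002  -1.     -0.0008  0.001 ]
 [-0.8652 -0.0013 -0.5013 -0.0042]
 [ 0.      0.      0.      1.    ]]
n 16 row shift [-0.108  0.904 -0.002] turn [-0.748  0.634  0.525] err 1.7e-09 vmax [0.85 0.63 0.5  1.07 0.61 0.76] end [ 0.63  0.67  1.29 -0.73  1.94  0.77] lo/hi margin 0.51 0.52
n 5 row shift [ 0.    0.   -0.88] turn [0. 0. 0.] err 3.3e-09 vmax [0.   0.25 0.04 0.06 0.19 0.18] end [ 0.63  0.82  1.29 -0.7   1.83  0.88] lo/hi margin 0.51 0.71
(array([0.5114, 0.1967, 0.1953]), array([[-0.117 ,  0.991 , -0.0655],
       [-0.8573, -0.134 , -0.4971],
       [-0.5013, -0.002 ,  0.8652]]))
```

carry_out(motion=[-0.108,0.904,0,-0.748,0.634,0.525,0.3,-0.108,0.904,0,-0.748,0.634,0.525,0.3,-0.108,0.904,0,-0.748,0.634,0.525,0.3,-0.108,0.904,0,-0.748,0.634,0.525,0.3,-0.108,0.904,0,-0.748,0.634,0.525,0.3,-0.108,0.904,0,-0.748,0.634,0.525,0.3,-0.108,0.904,0,-0.748,0.634,0.525,0.3,-0.108,0.904,0,-0.748,0.634,0.525,0.3,-0.108,0.904,0,-0.748,0.634,0.525,0.3,-0.108,0.904,0,-0.748,0.634,0.525,0.3,-0.108,0.904,0,-0.748,0.634,0.525,0.3,-0.108,0.904,0,-0.748,0.634,0.525,0.3])

```text
t: 8.62
position: [0.5205, 0.1082, 0.1912]
tcp_rot: [-0.399, -0.176, 0.727, -0.53]
force: [0.7, -0.5, -3.1]
gripper_width: 0.0634
```

carry_out(motion=[-0.108,0.904,0,-0.748,0.634,0.525,0.3,-0.108,0.904,0,-0.748,0.634,0.525,0.3,-0.108,0.904,0,-0.748,0.634,0.525,0.3,-0.108,0.904,0,-0.748,0.634,0.525,0.3,0,0,0,0,0,0,0.3,0,0,0,0,0,0,0.3])

```text
t: 9.38
position: [0.5103, 0.1972, 0.1918]
tcp_rot: [-0.194, -0.171, 0.729, -0.634]
force: [-0.6, -0.8, -3.9]
gripper_width: 0.0631
```

```bash
python3 - <<'E'
from fk import *
s=log(); print(s["position"],s["force"],s["gripper_width"],s["joint_positions"])
G=np.load("G1.npy"); T=Ts(s)@G; print(T); print("err centre", T[:3,3]-cr, "rotvec deg",np.degrees(R.from_matrix(Rrest(-1,1)@T[:3,:3].T).as_rotvec()))
for n,sl,k in (("wrist",np.s_[:,:],1),("scene",np.s_[60:240,290:490],3.5),("top",np.s_[210:340,170:320],4.5)):
    im=env.snapshot(n)[sl][:,:,::-1]; cv2.imwrite(f'pics/{n}5.png',cv2.resize(im,None,fx=k,fy=k,interpolation=cv2.INTER_CUBIC))
E
```

```text
[0.5103 0.1972 0.1918] [-0.6449 -0.7777 -3.9454] 0.06313542632998762 [ 0.632   0.6814  1.2884 -0.7284  1.9425  0.7791]
[[-0.0025 -0.9906  0.1371  0.5142]
 [-0.0017  0.1371  0.9906  0.2185]
 [-1.      0.0022 -0.002   0.1995]
 [ 0.      0.      0.      1.    ]]
err centre [-0.0011  0.0005  0.1065] rotvec deg [ 0.0972 -0.1426  0.2235]
```

View pics/wrist5.png

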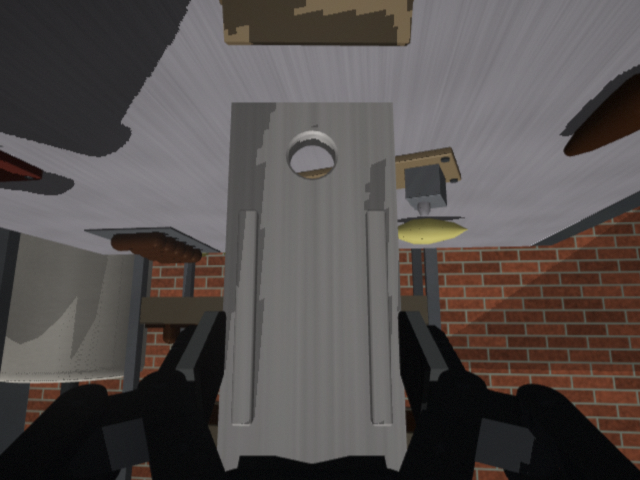

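View pics/scene5.png

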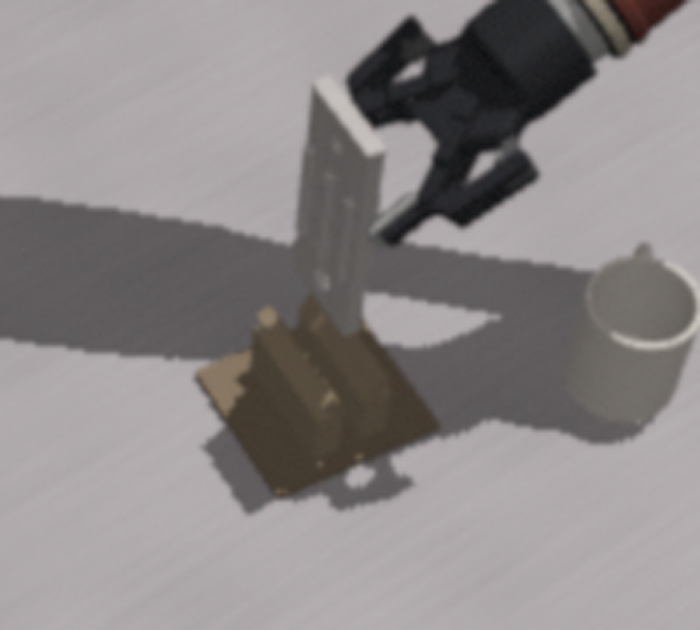

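View pics/top5.png

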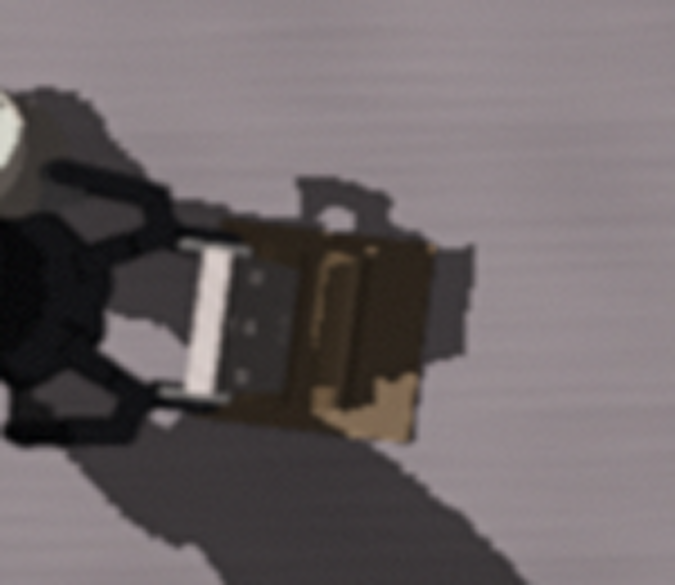

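```bash
python3 - <<'E'
from fk import *
s=json.loads(open('log.jsonl').readlines()[-1]); T=Ts(s)@np.load("G1.npy")
def pj(n,P):return projT(*camT(n,s),(np.array(P)@T[:3,:3].T+T[:3,3]))
top=[[-.085,a,b] for a,b in((-.033,-.006),(-.033,.006),(.033,.006),(.033,-.006))]
print(((pj("top",top)-[170,210]+.5)*4.5-.5).round(0)); print(((pj("scene",top)-[290,60]+.5)*3.5-.5).round(0))
bot=[[.085,a,b] for a,b in((-.033,-.006),(-.033,.006),(.033,.006),(.033,-.006))]
print(((pj("scene",bot)-[290,60]+.5)*3.5-.5).round(0))
print("wrist",pj("wrist",[[.085,.033,.006],[.085,-.033,.006],[.062,0,.006]]))
# rest wall tops and slot edges
c=lambda y,z:[cr*[1,1,0]+rx*x+ry*y+up*z for x in(-.045,.045)]
for y in(-.0285,.0285): print(y,((projT(*camT("scene",s),c(y,.069))-[290,60]+.5)*3.5-.5).round(0),projT(*camT("wrist",s),c(y,.069)).round(0))
E
```

```text
[[229. 249.]
 [203. 246.]
 [183. 389.]
 [209. 392.]]
[[372. 160.]
 [389. 153.]
 [332.  79.]
 [315.  86.]]
[[345. 341.]
 [361. 334.]
 [311. 264.]
 [295. 271.]]
wrist [[232.0867 101.0781]
 [394.3847 101.5255]
 [313.0796 154.3605]]
-0.0285 [[254. 316.]
 [321. 410.]] [[228.  55.]
 [405.  56.]]
0.0285 [[326. 285.]
 [394. 378.]] [[198. -41.]
 [437. -40.]]
```

```bash
python3 - <<'E'
from fk import *
s=json.loads(open('log.jsonl').readlines()[-1])
d=cv2.imread("pics/zd.png"); b=cv2.imread("pics/zb.png")
w=cv2.imread("pics/wrist5.png"); W=w[0:120,190:450].copy(); W=cv2.resize(W,None,fx=3,fy=3,interpolation=cv2.INTER_CUBIC)
def C(y,z,L=.045): return np.array([cr*[1,1,0]+rx*x+ry*y+up*z for x in(-L,L)])
for (y,z,L,col) in ((-.0285,.069,.045,(0,0,255)),(.0285,.069,.045,(0,0,255)),(-.0085,.05,.045,(0,255,0)),(.0085,.05,.045,(0,255,0)),(-.065,.008,.06,(255,0,0)),(.065,.008,.06,(255,0,0)),(-.0085,.008,.045,(255,0,255)),(.0085,.008,.045,(255,0,255))):
    P=C(y,z,L)
    for img,cam,off,k in((d,"scene",(335,130),7),(b,"top",(200,245),7),(W,"wrist",(190,0),3)):
        p=((projT(*camT(cam,s),P)-off+.5)*k-.5).round().astype(int)
        cv2.line(img,tuple(map(int,p[0])),tuple(map(int,p[1])),col,1)
cv2.imwrite("pics/o5.png",np.hstack([cv2.resize(i,(560,520)) for i in(d,b)])[:, :1120]); cv2.imwrite("pics/o5a.png",cv2.resize(d,(600,533)));cv2.imwrite("pics/o5b.png",b);cv2.imwrite("pics/o5w.png",W)
E
```

```text
(no output)
```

View pics/o5a.png

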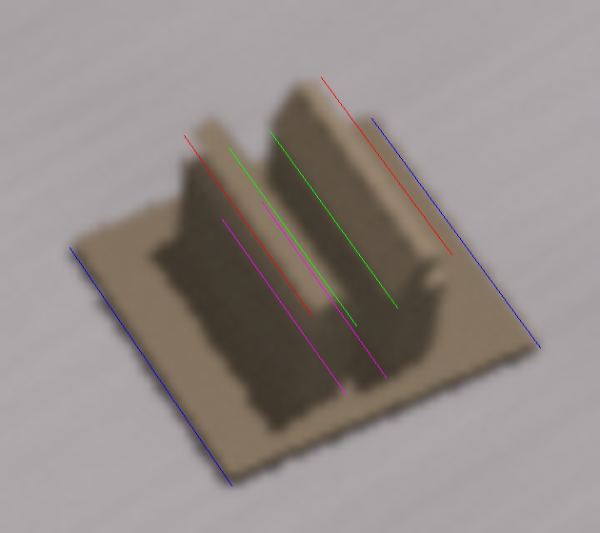

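View pics/o5b.png

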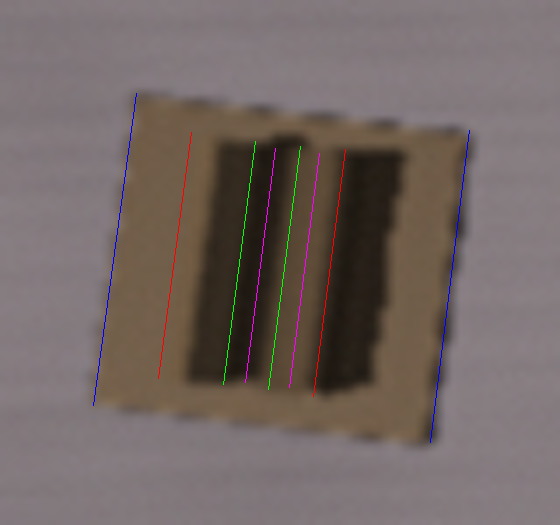

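View pics/o5w.png

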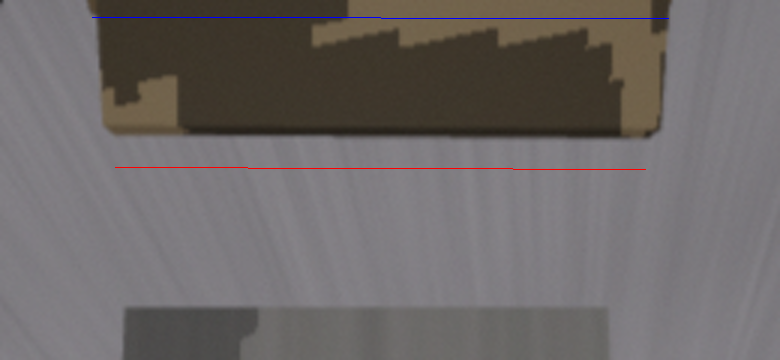

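carry_out(motion=[0.04,0.03,-0.5,0,0,0,0.3,0,0,-0.6,0,0,0,0.3,0,0,-0.6,0,0,0,0.3,0,0,-0.4,0,0,0,0.3,0,0,-0.3,0,0,0,0.3,0,0,-0.3,0,0,0,0.3,0,0,-0.3,0,0,0,0.3,0,0,0,0,0,0,0.3])

```text
t: 10.52
position: [0.5112, 0.1981, 0.1178]
tcp_rot: [-0.194, -0.171, 0.729, -0.634]
force: [-0.2, 0.5, -4.0]
gripper_width: 0.0634
```

```bash
cat > chk.py <<'E'
from fk import *
import sys
s=log(); G=np.load(sys.argv[1]); T=Ts(s)@G
print("t",s["t"],"F",s["force"],"M",s["wrist_torque"],"w",s["gripper_width"],"plate c",T[:3,3]);print("d rest",T[:3,3]-cr,"d jig",T[:3,3]-cj)
E
python3 chk.py G1.npy; python3 - <<'E'
from fk import *
im=env.snapshot("scene")[60:240,290:490,::-1]; cv2.imwrite('pics/s6.png',cv2.resize(im,None,fx=3.5,fy=3.5,interpolation=cv2.INTER_CUBIC))
E
```

```text
t 10.525 F [-0.2183  0.5448 -3.9659] M [ 0.9859 -0.1294  0.0316] w 0.06343662108110834 plate c [0.5152 0.2193 0.1254]
d rest [-0.0001  0.0013  0.0324] d jig [-0.0316  0.3869  0.0694]
```

View pics/s6.png

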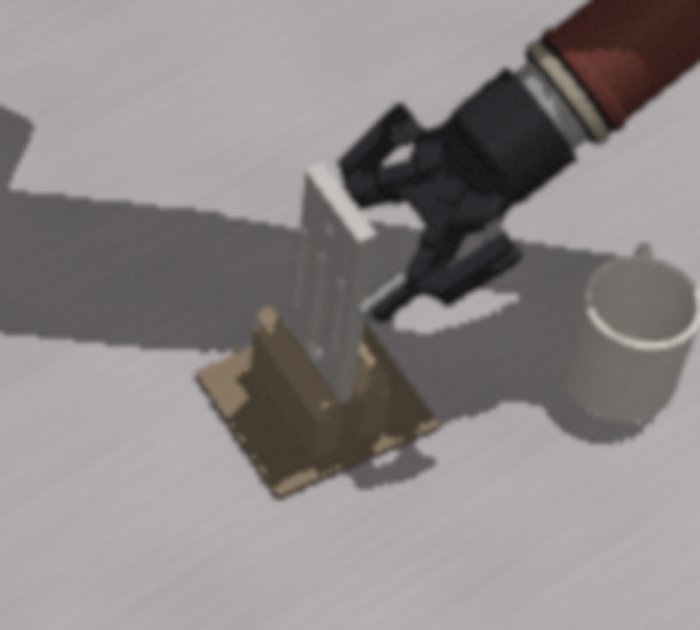

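The plate's lower end is entering the slot, with no contact force. I'll keep lowering it.

carry_out(motion=[0,0,-0.3,0,0,0,0.3,0,0,-0.3,0,0,0,0.3,0,0,-0.25,0,0,0,0.3,0,0,-0.15,0,0,0,0.3,0,0,-0.1,0,0,0,0.3,0,0,0,0,0,0,0.3])

```text
t: 11.32
position: [0.5114, 0.1982, 0.0908]
tcp_rot: [-0.194, -0.171, 0.729, -0.634]
force: [0.7, 0.2, -3.1]
gripper_width: 0.0634
```

```bash
python3 chk.py G1.npy
```

```text
t 11.325 F [ 0.6546  0.2259 -3.0521] M [ 1.0049 -0.1214 -0.082 ] w 0.06344211392770031 plate c [0.5154 0.2195 0.0984]
d rest [0.0001 0.0015 0.0054] d jig [-0.0314  0.3871  0.0424]
```

carry_out(motion=[0,0,-0.06,0,0,0,0.3,0,0,-0.06,0,0,0,0.3,0,0,-0.06,0,0,0,0.3,0,0,0,0,0,0,0.3])

```text
t: 11.82
position: [0.5118, 0.1985, 0.0894]
tcp_rot: [-0.194, -0.169, 0.729, -0.634]
force: [-2.3, 1.0, 7.4]
gripper_width: 0.0634
```

```bash
python3 chk.py G1.npy
```

```text
t 11.825 F [-2.2981  1.0388  7.4093] M [-0.7587  0.3845 -0.3905] w 0.06339364243047596 plate c [0.5158 0.2197 0.097 ]
d rest [0.0005 0.0017 0.004 ] d jig [-0.031   0.3873  0.041 ]
```

```bash
python3 - <<'E'
from fk import *
s=log()
for n,sl,k in (("wrist",np.s_[:,:],1),("scene",np.s_[80:230,320:450],4.5),("top",np.s_[230:330,190:300],6)):
    im=env.snapshot(n)[sl][:,:,::-1]; cv2.imwrite(f'pics/{n}7.png',cv2.resize(im,None,fx=k,fy=k,interpolation=cv2.INTER_CUBIC))
for z in(.093,.097):
  T=T4(np.array([.5155,.2185,z]),Rrest(-1,1))
  top=np.array([[-.085,a,b] for a,b in((-.033,-.006),(-.033,.006),(.033,.006),(.033,-.006))])@T[:3,:3].T+T[:3,3]
  print(((projT(*camT("scene",s),top)-[320,80]+.5)*4.5-.5).round(0),((projT(*camT("top",s),top)-[190,230]+.5)*6-.5).round(0))
E
```

```text
[[323. 269.]
 [344. 260.]
 [276. 169.]
 [255. 177.]] [[247. 226.]
 [216. 222.]
 [193. 393.]
 [224. 397.]]
[[324. 264.]
 [345. 255.]
 [276. 163.]
 [255. 172.]] [[245. 225.]
 [214. 222.]
 [191. 393.]
 [222. 397.]]
```

View pics/scene7.png

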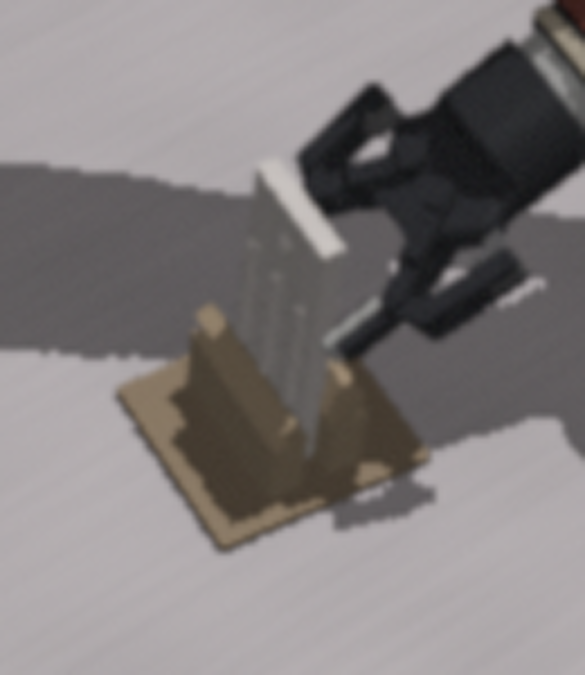

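View pics/top7.png

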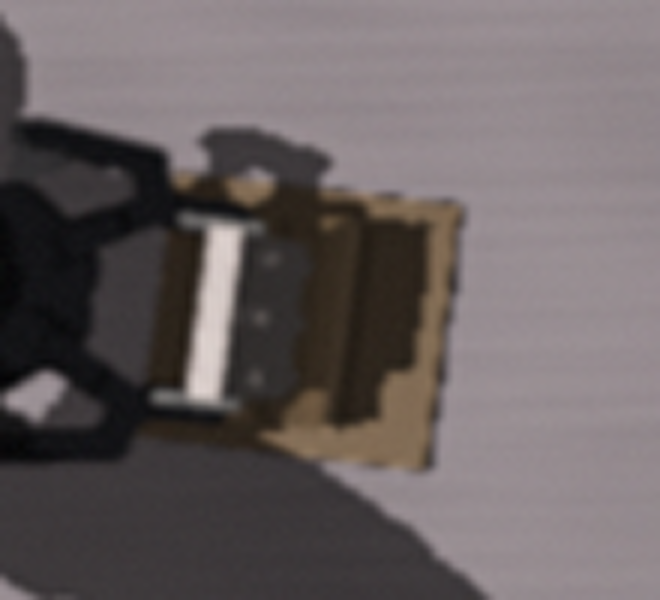

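View pics/wrist7.png

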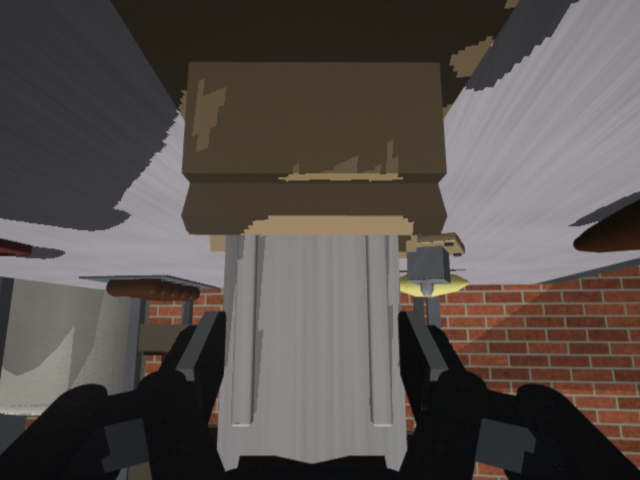

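```bash
python3 - <<'E'
from fk import *
s=log()
w=cv2.imread("pics/wrist7.png")
def C(y,z,L=.045): return np.array([cr*[1,1,0]+rx*x+ry*y+up*z for x in(-L,L)])
for y,z,L in((.0285,.069,.045),(.0285,.05,.045),(.0285,.008,.045),(.0085,.05,.045),(.018,.069,.045),(.065,.008,.06)):
    p=projT(*camT("wrist",s),C(y,z,L)); print(y,z,p.round(0).tolist())
print("M",s["force"],s["wrist_torque"])
cv2.imwrite("pics/w7z.png",cv2.resize(w[150:320,170:470],None,fx=2.6,fy=2.6,interpolation=cv2.INTER_CUBIC))
E
```

```text
0.0285 0.069 [[176.0, 226.0], [448.0, 226.0]]
0.0285 0.05 [[179.0, 171.0], [445.0, 171.0]]
0.0285 0.008 [[187.0, 61.0], [438.0, 60.0]]
0.0085 0.05 [[196.0, 190.0], [429.0, 190.0]]
0.018 0.069 [[185.0, 233.0], [439.0, 233.0]]
0.065 0.008 [[92.0, -22.0], [532.0, -23.0]]
M [-2.3829  0.6696  8.2216] [-0.7297  0.3837 -0.3963]
```

View pics/w7z.png

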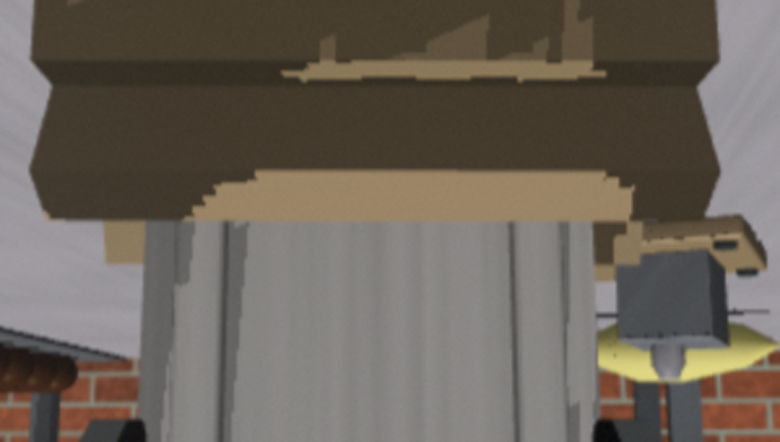

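carry_out(motion=[0,-0.06,0,0,0,0,0.3,0,0,0,0,0,0,0.3])

```text
t: 12.22
position: [0.5117, 0.1976, 0.0895]
tcp_rot: [-0.195, -0.17, 0.729, -0.634]
force: [-2.0, 4.1, 9.7]
gripper_width: 0.0634
```

```bash
python3 chk.py G1.npy
```

```text
t 12.225 F [-2.0142  4.0683  9.6881] M [-0.4636  0.5205 -0.5986] w 0.06340598785772283 plate c [0.5157 0.2188 0.0971]
d rest [0.0004 0.0008 0.0041] d jig [-0.0311  0.3864  0.0411]
```

carry_out(motion=[0,0.06,0,0,0,0,0.3,0,0.06,0,0,0,0,0.3,0,0,0,0,0,0,0.3])

```text
t: 12.6
position: [0.5119, 0.1994, 0.0893]
tcp_rot: [-0.194, -0.169, 0.729, -0.634]
force: [-1.5, -1.9, 9.4]
gripper_width: 0.0633
```

```bash
python3 chk.py G1.npy
```

```text
t 12.6 F [-1.4742 -1.9054  9.3502] M [-0.9389  0.2856 -0.2787] w 0.06327937103090821 plate c [0.5159 0.2207 0.0969]
d rest [0.0006 0.0027 0.0039] d jig [-0.0309  0.3883  0.0409]
```

carry_out(motion=[0,-0.04,0.08,0,0,0,0.3,0,0,0,0,0,0,0.3,0,0,0,0,0,0,1,0,0,0,0,0,0,1,0,0,0,0,0,0,1,0,0,0,0,0,0,1])

```text
t: 13.35
position: [0.5114, 0.1987, 0.0882]
tcp_rot: [-0.194, -0.171, 0.729, -0.634]
force: [-0.3, 0.4, -0.3]
gripper_width: 0.0858
```

```bash
python3 chk.py G1.npy;python3 - <<'E'
from fk import *
s=log()
for n,sl,k in (("wrist",np.s_[:,:],1),("scene",np.s_[80:230,320:450],4.5)):
    im=env.snapshot(n)[sl][:,:,::-1]; cv2.imwrite(f'pics/{n}8.png',cv2.resize(im,None,fx=k,fy=k,interpolation=cv2.INTER_CUBIC))
E
```

```text
t 13.35 F [-0.322   0.4175 -0.2957] M [ 0.406  -0.0842 -0.0298] w 0.08576856921913553 plate c [0.5154 0.22   0.0958]
d rest [0.0001 0.002  0.0028] d jig [-0.0314  0.3876  0.0398]
```

View pics/scene8.png

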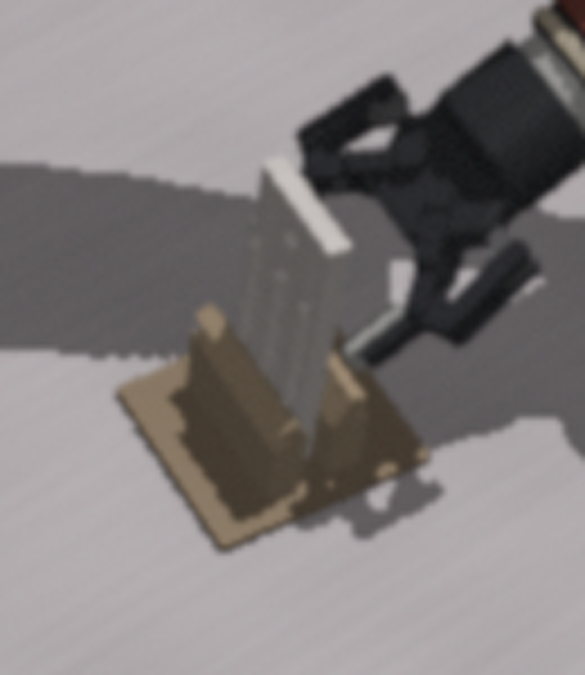

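View pics/wrist8.png

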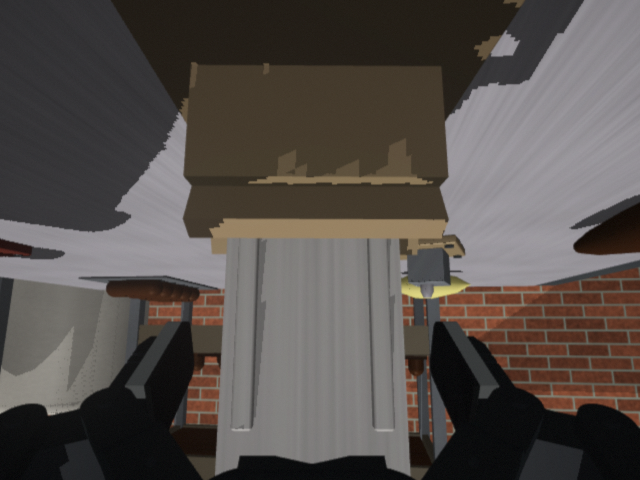

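```bash
python3 - <<'E'
from fk import *
s=log(); cur=(np.array(s["position"]),Ts(s)[:3,:3]); 
Bb=(cur[0]-.14*cur[1][:,0],cur[1])
j=path(cur,Bb,np.array(s["joint_positions"]))
jb=j[-1]
b=np.radians(30)
Ch=tg(Rrest(-1,1),cr,b,1,-1,back=.15)
jc=ikall(*Ch); print([x.round(2) for x in jc])
for k in np.linspace(0,1,6):
    p,M=fk(jb*(1-k)+jc[0]*k); print(k,p.round(3),M[:,0].round(2),M[:,1].round(2))
# cartesian via mid
q=jb*.5+jc[0]*.5; p,M=fk(q); mid=(np.array([p[0],p[1],p[2]+.05]),M)
x=path(Bb,mid,jb); x=path(mid,Ch,x[-1])
E
```

```text
n 5 row shift [0.135 0.961 0.559] turn [0. 0. 0.] err 1.8e-10 vmax [0.18 0.28 0.68 0.06 0.41 0.17] end [ 0.74  0.95  0.92 -0.69  2.08  0.79] lo/hi margin 0.54 0.57
[array([-0.57,  0.22,  2.  ,  0.9 ,  1.56,  2.38])]
0.0 [0.528 0.319 0.158] [-0.12 -0.86 -0.5 ] [ 0.99 -0.14 -0.  ]
0.2 [0.504 0.215 0.115] [-0.45 -0.61 -0.66] [ 0.8 -0.6  0. ]
0.4 [0.461 0.163 0.094] [-0.65 -0.19 -0.74] [ 0.33 -0.94 -0.05]
0.6000000000000001 [0.437 0.151 0.097] [-0.62  0.29 -0.73] [-0.3  -0.95 -0.12]
0.8 [0.453 0.144 0.123] [-0.34  0.69 -0.64] [-0.84 -0.53 -0.12]
1.0 [0.5   0.106 0.164] [ 0.12  0.86 -0.5 ] [-0.99  0.13  0.  ]
n 14 row shift [-0.24  -0.472 -0.045] turn [ 0.204 -0.138 -0.962] err 3.0e-09 vmax [0.46 0.35 0.47 0.51 0.27 0.57] end [0.08 0.52 1.44 0.11 1.9  1.6 ] lo/hi margin 0.55 0.52
n 17 row shift [ 0.131 -0.113  0.05 ] turn [ 0.116  0.176 -0.952] err 9.5e-09 vmax [0.35 0.32 0.44 0.4  0.31 0.41] end [-0.57  0.22  2.    0.9   1.56  2.38] lo/hi margin 1.13 0.3
```

```bash
python3 - <<'E'
from fk import *
s=log(); cur=(np.array(s["position"]),Ts(s)[:3,:3]); 
d=np.array([.14,.96,.56])*.025*6; Bb=(cur[0]+d,cur[1])
j=path(cur,Bb,np.array(s["joint_positions"]),n=6)
jb=j[-1]
b=np.radians(30)
Ch=tg(Rrest(-1,1),cr,b,1,-1,back=.15)
jc=ikall(*Ch)
p,M=fk(jb*.5+jc[0]*.5); mid=(np.array([.51,.215,.30]),M)
x=path(Bb,mid,jb,n=14); x=path(mid,Ch,x[-1],n=16); print(Ch)
E
```

```text
n 6 row shift [0.14 0.96 0.56] turn [0. 0. 0.] err 1.9e-09 vmax [0.18 0.33 0.76 0.06 0.42 0.2 ] end [ 0.75  0.99  0.82 -0.7   2.13  0.77] lo/hi margin 0.54 0.52
n 14 row shift [-0.064 -0.365  0.365] turn [ 0.209 -0.133 -0.947] err 8.8e-09 vmax [0.38 0.38 0.36 0.55 0.32 0.6 ] end [0.16 0.58 1.06 0.18 2.21 1.71] lo/hi margin 0.54 0.35
n 16 row shift [-0.025 -0.274 -0.341] turn [ 0.12   0.193 -1.025] err 3.9e-09 vmax [0.38 0.25 0.53 0.49 0.39 0.55] end [-0.57  0.22  2.    0.9   1.56  2.38] lo/hi margin 0.97 0.3
(array([0.5002, 0.1056, 0.1635]), array([[ 0.1154, -0.9911,  0.0666],
       [ 0.8583,  0.1332,  0.4955],
       [-0.5   ,  0.    ,  0.866 ]]))
```

carry_out(motion=[0.14,0.96,0.56,0,0,0,1,0.14,0.96,0.56,0,0,0,1,0.14,0.96,0.56,0,0,0,1,0.14,0.96,0.56,0,0,0,1,0.14,0.96,0.56,0,0,0,1,0.14,0.96,0.56,0,0,0,1,-0.064,-0.365,0.365,0.209,-0.133,-0.947,1,-0.064,-0.365,0.365,0.209,-0.133,-0.947,1,-0.064,-0.365,0.365,0.209,-0.133,-0.947,1,-0.064,-0.365,0.365,0.209,-0.133,-0.947,1,-0.064,-0.365,0.365,0.209,-0.133,-0.947,1,-0.064,-0.365,0.365,0.209,-0.133,-0.947,1])

```text
t: 14.95
position: [0.5229, 0.2877, 0.2272]
tcp_rot: [-0.306, -0.127, 0.862, -0.384]
force: [0.7, 0.2, -0.8]
gripper_width: 0.0852
```

carry_out(motion=[-0.064,-0.365,0.365,0.209,-0.133,-0.947,1,-0.064,-0.365,0.365,0.209,-0.133,-0.947,1,-0.064,-0.365,0.365,0.209,-0.133,-0.947,1,-0.064,-0.365,0.365,0.209,-0.133,-0.947,1,-0.064,-0.365,0.365,0.209,-0.133,-0.947,1,-0.064,-0.365,0.365,0.209,-0.133,-0.947,1,-0.064,-0.365,0.365,0.209,-0.133,-0.947,1,-0.064,-0.365,0.365,0.209,-0.133,-0.947,1,-0.0235,-0.258,-0.321,0.113,0.182,-0.965,1,-0.0235,-0.258,-0.321,0.113,0.182,-0.965,1,-0.0235,-0.258,-0.321,0.113,0.182,-0.965,1,-0.0235,-0.258,-0.321,0.113,0.182,-0.965,1])

```text
t: 16.45
position: [0.5078, 0.1888, 0.2677]
tcp_rot: [-0.376, 0.012, 0.906, 0.194]
force: [-0.4, 0.1, -0.2]
gripper_width: 0.0856
```

carry_out(motion=[-0.0235,-0.258,-0.321,0.113,0.182,-0.965,1,-0.0235,-0.258,-0.321,0.113,0.182,-0.965,1,-0.0235,-0.258,-0.321,0.113,0.182,-0.965,1,-0.0235,-0.258,-0.321,0.113,0.182,-0.965,1,-0.0235,-0.258,-0.321,0.113,0.182,-0.965,1,-0.0235,-0.258,-0.321,0.113,0.182,-0.965,1,-0.0235,-0.258,-0.321,0.113,0.182,-0.965,1,-0.0235,-0.258,-0.321,0.113,0.182,-0.965,1,-0.0235,-0.258,-0.321,0.113,0.182,-0.965,1])

```text
t: 17.58
position: [0.5024, 0.1307, 0.1955]
tcp_rot: [-0.246, 0.145, 0.756, 0.589]
force: [0.6, 0.4, -0.3]
gripper_width: 0.0853
```

```bash
python3 - <<'E'
from fk import *
s=log(); print(s["t"],s["position"],Ts(s)[:3,:3],s["joint_positions"],s["force"])
for n,sl,k in (("wrist",np.s_[:,:],1),("scene",np.s_[80:230,320:450],4.5),("top",np.s_[230:330,190:300],6)):
    im=env.snapshot(n)[sl][:,:,::-1]; cv2.imwrite(f'pics/{n}9.png',cv2.resize(im,None,fx=k,fy=k,interpolation=cv2.INTER_CUBIC))
E
```

```text
17.575 [0.5024 0.1307 0.1955] [[-0.1852 -0.9618 -0.2016]
 [ 0.8196 -0.2643  0.5083]
 [-0.5422 -0.0712  0.8373]] [-0.4098  0.3277  1.7511  0.7587  1.7416  2.2832] [ 0.5963  0.3716 -0.2962]
```

View pics/wrist9.png

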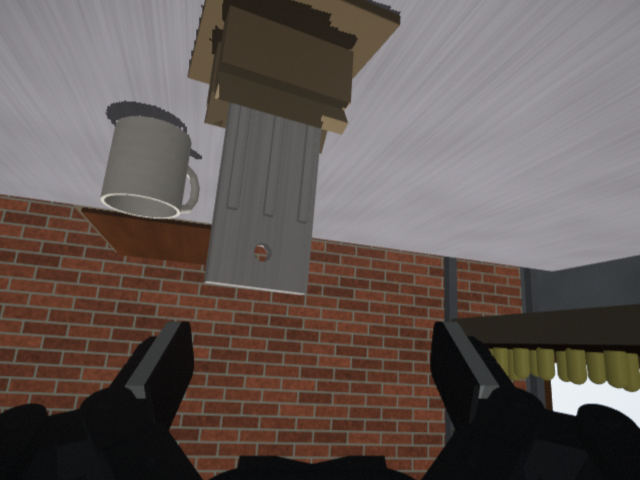

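View pics/scene9.png

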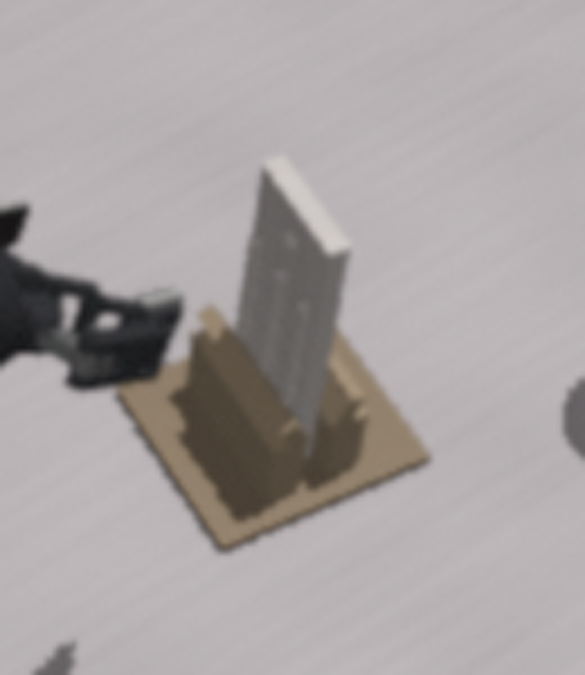

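View pics/top9.png

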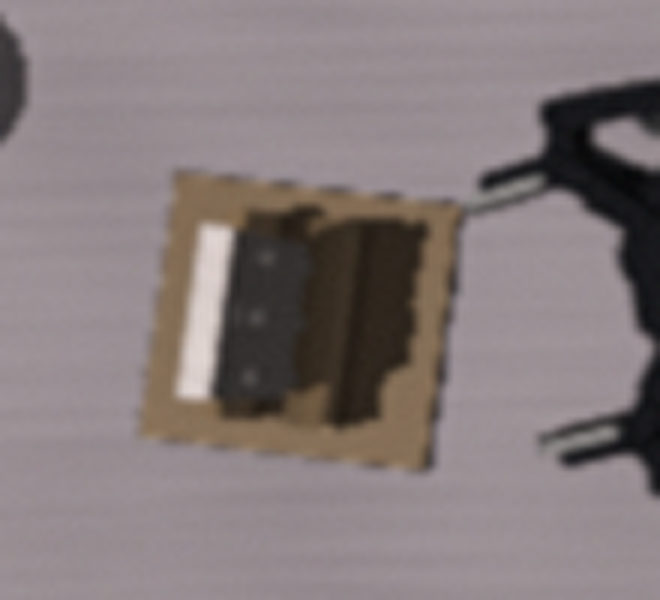

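carry_out(motion=[-0.0235,-0.258,-0.321,0.113,0.182,-0.965,1,-0.0235,-0.258,-0.321,0.113,0.182,-0.965,1,-0.0235,-0.258,-0.321,0.113,0.182,-0.965,1,-0.0235,-0.258,-0.321,0.113,0.182,-0.965,1,0,0,0,0,0,0,1,0,0,0,0,0,0,1])

```text
t: 18.48
position: [0.501, 0.1053, 0.1646]
tcp_rot: [-0.171, 0.194, 0.636, 0.727]
force: [0.2, 0.8, 0.3]
gripper_width: 0.0858
```

```bash
python3 - <<'E'
from fk import *
s=log(); print(s["t"],s["position"],Ts(s)[:3,:3],s["joint_positions"],s["force"])
im=env.snapshot("wrist")[:,:,::-1]; cv2.imwrite('pics/w10.png',im)
cv2.imwrite('pics/w10z.png',cv2.resize(im[50:350,180:480],None,fx=2,fy=2,interpolation=cv2.INTER_CUBIC))
E
```

```text
18.475 [0.501  0.1053 0.1646] [[ 0.1149 -0.9913  0.0639]
 [ 0.8585  0.1315  0.4956]
 [-0.4997 -0.0021  0.8662]] [-0.5681  0.2174  1.9967  0.9035  1.5632  2.3804] [0.239  0.7511 0.285 ]
```

View pics/w10.png

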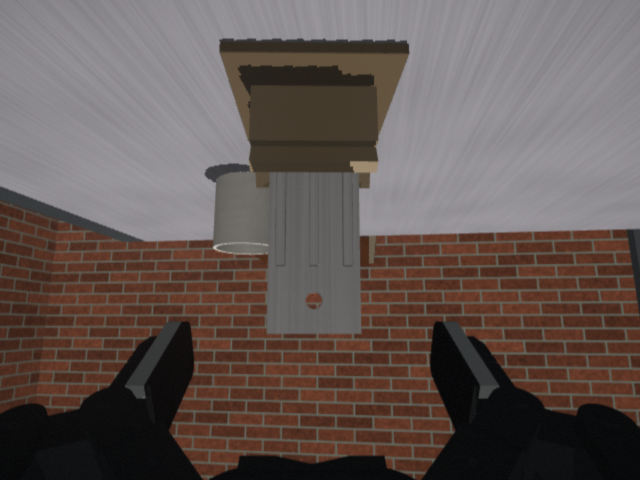

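View pics/w10z.png

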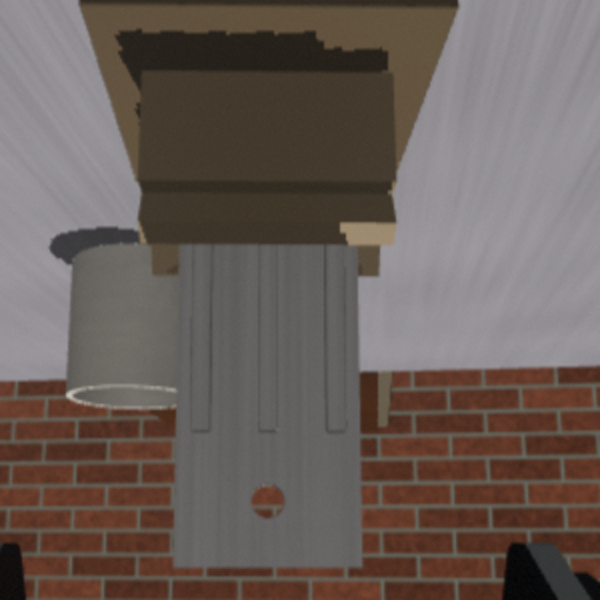

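```bash
cat > fit2.py <<'E'
from fk import *
s=json.loads(open('log.jsonl').readlines()[-1])
W=camT("wrist",s);S=camT("scene",s);Tp=camT("top",s)
e4=np.array([[-.085,a,b] for a,b in((-.033,-.006),(-.033,.006),(.033,.006),(.033,-.006))])
wP=np.array([[-.085,-.033,-.006],[-.085,.033,-.006],[-.062,0,-.006],[-.038,-.0275,-.012],[-.038,-.0205,-.012],[-.038,-.0035,-.012],[-.038,.0035,-.012],[-.038,.0205,-.012],[-.038,.0275,-.012]])
wp=px([(173,567),(362,566),(268,501),(193,431),(210,431),(259,430),(277,430),(327,431),(346,430)],(180,50),2)
sp=px([(328,258),(350,247),(284,157),(262,167)],(320,80),4.5)
tp=px([(235,228),(200,224),(176,398),(215,402)],(190,230),6)
eP=px([(180,245),(357,245)],(180,50),2)
def f(q,use):
    Rp=R.from_rotvec(q[3:6]).as_matrix()@Rrest(-1,1); t=q[:3]
    r=[]
    if "w" in use:
        r+=[(projT(*W,wP@Rp.T+t)-wp).ravel()]
        E=np.array([[q[6],-.033,-.006],[q[6],.033,-.006]]); r+=[(projT(*W,E@Rp.T+t)-eP).ravel()]
    if "s" in use: r+=[(projT(*S,e4@Rp.T+t)-sp).ravel()]
    if "t" in use: r+=[(projT(*Tp,e4@Rp.T+t)-tp).ravel()]
    return np.concatenate(r)
for use in ("w","st","wst"):
    o=least_squares(f,np.r_[cr,0,0,0,0.02],args=(use,)); 
    print(use,o.x[:3],"d",(o.x[:3]-cr)*1e3,"lean (about rx,ry,z) deg",np.degrees([o.x[3:6]@rx,o.x[3:6]@ry,o.x[5]]),"rms",np.sqrt(np.mean(o.fun**2)))
E
python3 fit2.py
```

```text
w [0.5151 0.2222 0.0972] d [-0.1544  4.1914  4.1839] lean (about rx,ry,z) deg [-1.0674  0.0259 -0.0415] rms 0.40654621632313626
st [0.5175 0.235  0.0983] d [ 2.2493 16.9632  5.2868] lean (about rx,ry,z) deg [ 8.3472 -1.1059 -0.5274] rms 0.29573002508245094
wst [0.5152 0.2226 0.0974] d [-0.1064  4.6079  4.3714] lean (about rx,ry,z) deg [-0.1335 -0.0536 -0.0077] rms 0.4299626872223792
```

```bash
python3 - <<'E'
from fk import *
s=log(); cur=(np.array(s["position"]),Ts(s)[:3,:3])
c=np.array([.5152,.2226,.0974]); b=np.radians(30)
t=tg(Rrest(-1,1),c,b,1,-1); t=(t[0]+.006*t[1][:,0],t[1])
path(cur,t,np.array(s["joint_positions"]),n=8); print(t)
E
```

```text
n 8 row shift [ 0.085  0.693 -0.373] turn [-0.     0.002 -0.002] err 1.5e-10 vmax [0.29 0.16 0.11 0.22 0.27 0.04] end [-0.29  0.33  2.05  1.09  1.3   2.36] lo/hi margin 1.1 0.3
(array([0.5181, 0.2441, 0.0899]), array([[ 0.1154, -0.9911,  0.0666],
       [ 0.8583,  0.1332,  0.4955],
       [-0.5   ,  0.    ,  0.866 ]]))
```

carry_out(motion=[0.085,0.693,-0.373,0,0,0,1,0.085,0.693,-0.373,0,0,0,1,0.085,0.693,-0.373,0,0,0,1,0.085,0.693,-0.373,0,0,0,1,0.085,0.693,-0.373,0,0,0,1,0.085,0.693,-0.373,0,0,0,1,0.085,0.693,-0.373,0,0,0,1,0.085,0.693,-0.373,0,0,0,1,0,0,0,0,0,0,1,0,0,0,0,0,0,1])

```text
t: 19.77
position: [0.5172, 0.2439, 0.0892]
tcp_rot: [-0.17, 0.195, 0.636, 0.727]
force: [0.1, 0.9, 0.2]
gripper_width: 0.0856
```

```bash
python3 - <<'E'
from fk import *
s=log(); print(s["t"],s["position"],s["force"])
im=env.snapshot("wrist")[:,:,::-1]; cv2.imwrite('pics/w11.png',im)
im=env.snapshot("scene")[80:230,320:450,::-1]; cv2.imwrite('pics/s11.png',cv2.resize(im,None,fx=4,fy=4,interpolation=cv2.INTER_CUBIC))
E
```

```text
19.775 [0.5172 0.2439 0.0892] [0.0738 0.9077 0.1954]
```

View pics/w11.png

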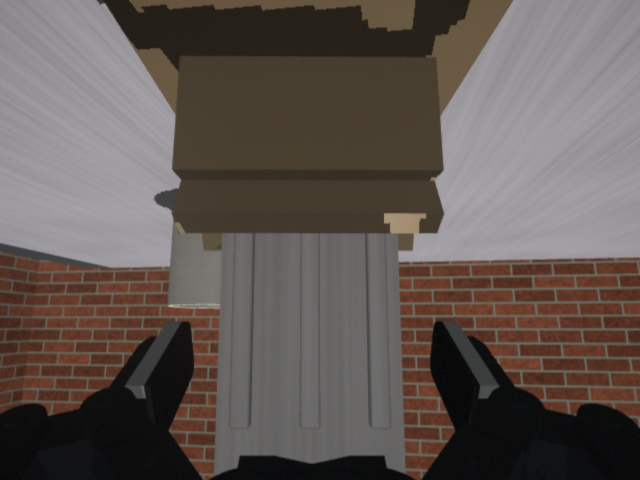

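View pics/s11.png

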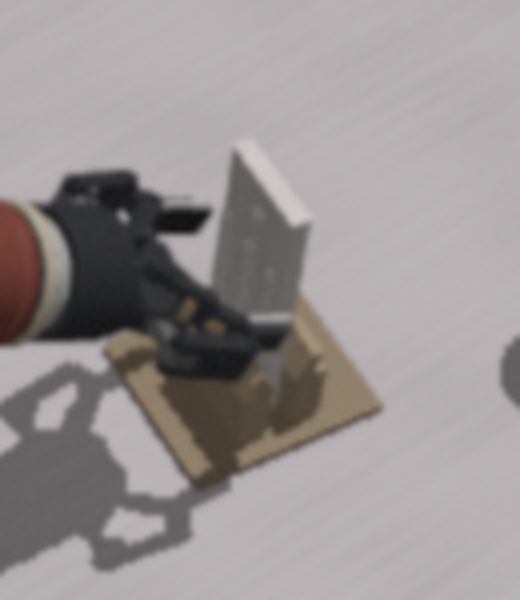

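The fingers straddle the plate evenly, with the mid rib at x≈310 and the rib ends at row 428. I'll close and lift.

carry_out(motion=[0,0,0,0,0,0,0.5,0,0,0,0,0,0,0.3,0,0,0,0,0,0,0.3,0,0,0,0,0,0,0.3,0,0,0,0,0,0,0.3,0,0,0,0,0,0,0.3], newtons=60)

```text
t: 20.62
position: [0.5176, 0.2434, 0.0897]
tcp_rot: [-0.17, 0.194, 0.635, 0.728]
force: [-2.9, -4.6, 4.8]
gripper_width: 0.0633
```

```bash
python3 - <<'E'
from fk import *
s=log(); print(s["t"],s["position"],s["force"],s["wrist_torque"],s["gripper_width"])
im=env.snapshot("wrist")[:,:,::-1]; cv2.imwrite('pics/w12.png',im)
E
```

```text
20.625 [0.5176 0.2434 0.0897] [-2.8771 -4.6427  4.7965] [-0.202   0.0262  0.1495] 0.06331839974619698
```

View pics/w12.png

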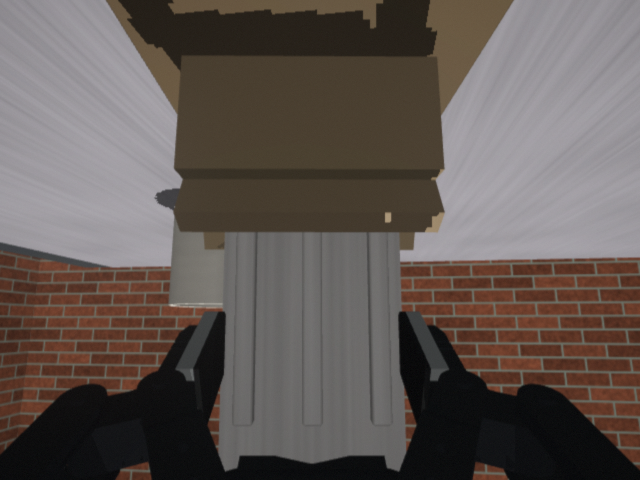

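Gripped at 0.0633, the same width as the first grasp. I'll lift 110 mm straight up.

carry_out(motion=[0,0,0.2,0,0,0,0.3,0,0,0.5,0,0,0,0.3,0,0,0.8,0,0,0,0.3,0,0,1,0,0,0,0.3,0,0,1,0,0,0,0.3,0,0,1,0,0,0,0.3,0,0,0,0,0,0,0.3,0,0,0,0,0,0,0.3])

```text
t: 21.68
position: [0.5164, 0.244, 0.2007]
tcp_rot: [-0.17, 0.195, 0.636, 0.727]
force: [0.4, -0.4, -4.2]
gripper_width: 0.0635
```

```bash
python3 - <<'E'
from fk import *
s=log(); print(s["t"],s["position"],s["force"],s["wrist_torque"],s["gripper_width"])
for n,sl,k in (("wrist",np.s_[:,:],1),("scene",np.s_[60:240,310:480],3.5)):
    im=env.snapshot(n)[sl][:,:,::-1]; cv2.imwrite(f'pics/{n}13.png',cv2.resize(im,None,fx=k,fy=k,interpolation=cv2.INTER_CUBIC))
E
```

```text
21.675 [0.5164 0.244  0.2007] [ 0.402  -0.3674 -4.1958] [-1.0173  0.1356  0.0348] 0.06347537094411013
```

View pics/wrist13.png

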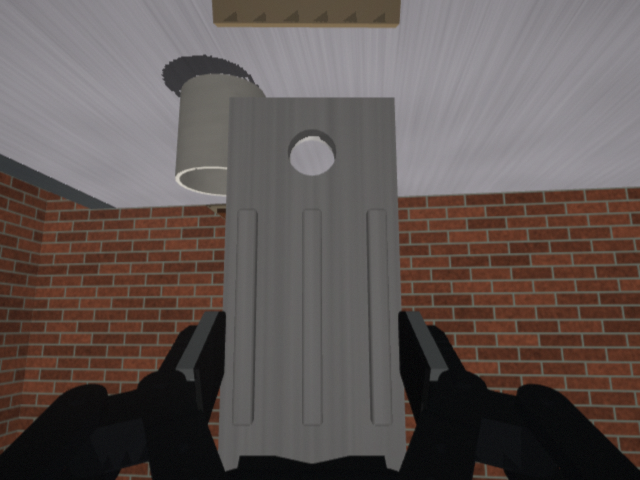

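View pics/scene13.png

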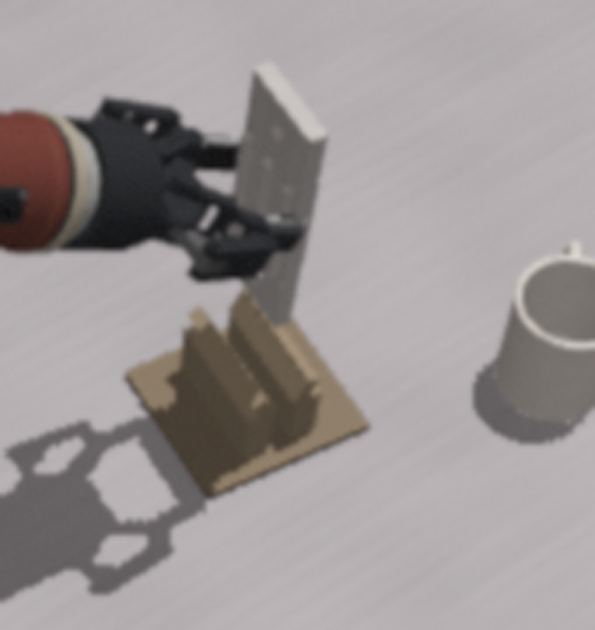

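```bash
python3 - <<'E'
import cv2,numpy as np
for n in("w4","wrist13"):
    im=cv2.imread(f"pics/{n}.png")
    a=cv2.resize(im[90:220,220:405],None,fx=4,fy=4,interpolation=cv2.INTER_CUBIC)
    cv2.imwrite(f"pics/{n}_u.png",a)
    cv2.imwrite(f"pics/{n}_l.png",cv2.resize(im[395:440,220:405],None,fx=4,fy=4,interpolation=cv2.INTER_CUBIC))
E
```

```text
(no output)
```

View pics/w4_u.png

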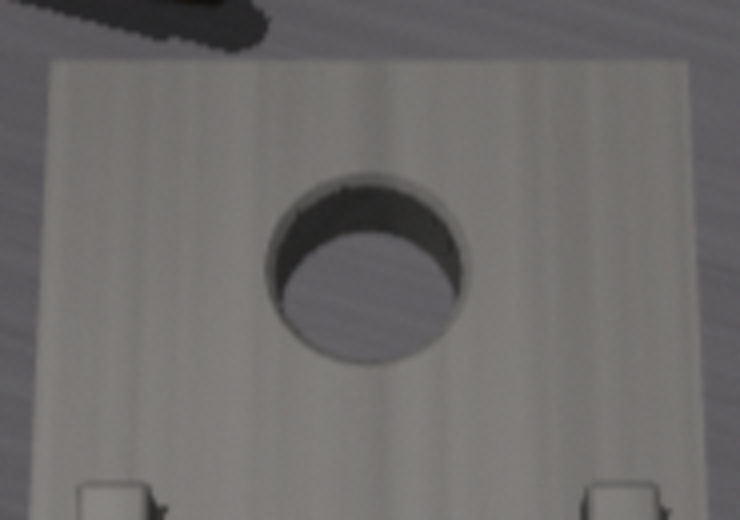

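View pics/wrist13_u.png

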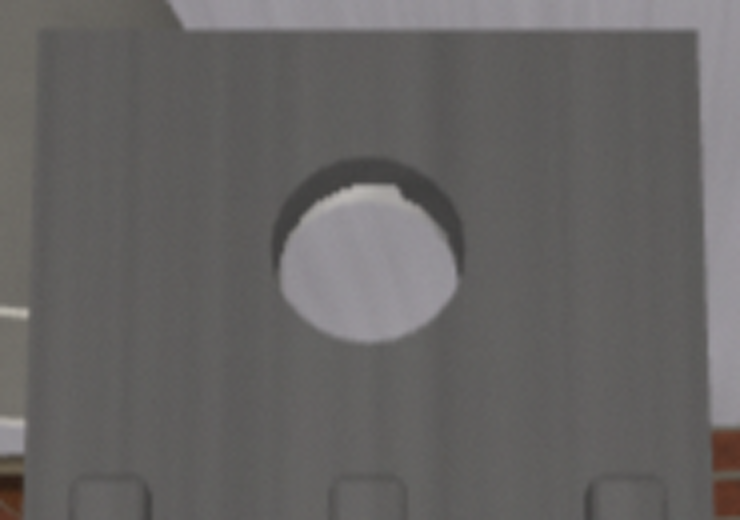

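View pics/w4_l.png

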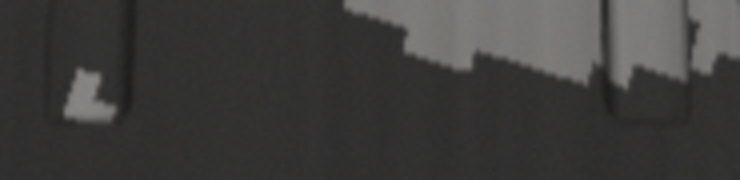

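View pics/wrist13_l.png

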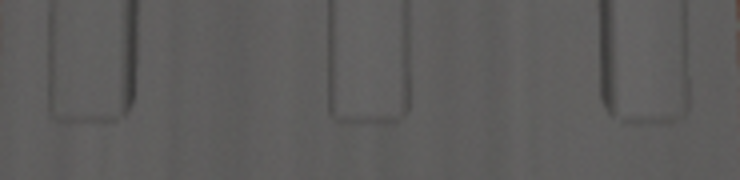

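```bash
cat > fit3.py <<'E'
from fk import *
i=env.camera_info("wrist");K=i["mtx"];M=i["mount"]
def fit(sgn,face,cor,edge,hole,ribs_u,ru,ribs_l,rl,ry_):
    # right-hand side = sgn*plate y ; tool-frame base rotation
    b=np.radians(30)
    a=np.array([np.sin(b),0,-face*np.cos(b)])  # approach in plate coords
    yt=np.array([0,sgn,0]); zt=np.cross(a,yt); B=np.c_[a,yt,zt].T  # plate->tool
    f=face*.006; rb=face*.012
    P=[[.085,-sgn*.033,f],[.085,sgn*.033,f],[.062,0,f]]; p=[*px(cor,(220,90),4),*px([hole],(220,90),4)]
    for (u,yy) in zip(ribs_u,ry_): P.append([.038,sgn*yy,rb]); p.append(px([(u,ru)],(220,90),4)[0])
    for (u,yy) in zip(ribs_l,ry_): P.append([-.038,sgn*yy,rb]); p.append(px([(u,rl)],(220,395),4)[0])
    P=np.array(P);p=np.array(p); ep=px(edge,(220,90),4)
    def g(q):
        Rp=R.from_rotvec(q[3:6]).as_matrix()@B
        r=[(projT(K,M,P@Rp.T+q[:3])-p).ravel()]
        E=np.array([[q[6],-sgn*.033,f],[q[6],sgn*.033,f]]); r.append((projT(K,M,E@Rp.T+q[:3])-ep).ravel())
        return np.concatenate(r)
    o=least_squares(g,np.r_[-.022,0,-.004,0,0,0,.03])
    Rp=R.from_rotvec(o.x[3:6]).as_matrix()@B
    print("t",o.x[:3],"rot dev deg",np.degrees(o.x[3:6]),"rms",np.sqrt(np.mean(o.fun**2))); print(o.fun.reshape(-1,2).round(1).tolist())
    return T4(o.x[:3],Rp)
A=fit(-1,1,[(50,60),(688,60)],[(31,519),(709,519)],(367,268),[79,148,588,658],484,[48,128,608,690],122,[-.0275,-.0205,.0205,.0275])
G1=np.load("G1.npy"); D=np.linalg.inv(A)@G1
print("G1 vs fit (plate frame)",D[:3,3]*1e3,np.degrees(R.from_matrix(D[:3,:3]).as_rotvec()))
Bf=fit(1,-1,[(40,30),(697,30)],[(25,519),(713,519)],(368,250),[71,150,331,406,587,667],477,[50,128,330,408,610,688],122,[-.0275,-.0205,-.0035,.0035,.0205,.0275])
np.save("Afit.npy",A);np.save("Bfit.npy",Bf)
E
python3 fit3.py
```

```text
t [-0.022  -0.0003 -0.0039] rot dev deg [-0.0229  0.2245  0.1926] rms 0.2983601787237839
[[-0.1, -0.0], [-0.0, -0.2], [0.4, 0.3], [-0.4, -0.0], [0.9, -0.0], [-0.6, -0.1], [0.5, -0.1], [-0.2, -0.0], [0.2, 0.0], [-0.0, 0.1], [-0.1, 0.1], [0.0, 0.1], [-0.6, -0.0]]
G1 vs fit (plate frame) [-0.0021 -1.2881  0.6306] [ 0.1312  0.3135 -0.0384]
t [-0.0229 -0.0003 -0.0049] rot dev deg [0.0207 3.0885 0.0687] rms 0.29111778264008614
[[-0.2, 0.2], [0.3, 0.1], [0.1, 0.2], [0.1, -0.0], [-0.7, -0.1], [-0.0, -0.1], [0.1, -0.1], [0.8, -0.1], [-0.3, -0.1], [-0.2, -0.0], [0.6, -0.0], [-0.4, -0.0], [0.4, -0.0], [-0.6, -0.0], [0.2, -0.0], [-0.2, 0.0], [0.0, -0.0]]
```

```bash
python3 - <<'E'
from fk import *
s=log(); cur=(np.array(s["position"]),Ts(s)[:3,:3])
C=np.load("G1.npy")@np.linalg.inv(np.load("Afit.npy")); G2=C@np.load("Bfit.npy"); np.save("G2.npy",G2); print(G2)
T=Ts(s)@G2; print("plate now",T)
D=toolfor(Rend,cj+[0,0,.12],G2)
j=path(cur,D,np.array(s["joint_positions"]),n=18); path(D,toolfor(Rend,cj,G2),j[-1]); print(D)
# plate lowest pt along path
dp=D[0]-cur[0]; rv=R.from_matrix(D[1]@cur[1].T).as_rotvec()
for k in np.linspace(0,1,7):
    X=T4(cur[0]+dp*k,R.from_rotvec(rv*k).as_matrix()@cur[1])@G2
    c=np.array([[x,y,z] for x in(-.085,.085) for y in(-.033,.033) for z in(-.006,.006)])@X[:3,:3].T+X[:3,3]; print(k.round(2),X[:3,3].round(3),c[:,2].min().round(3),end=";")
E
```

```text
[[ 0.4575  0.0005  0.8892 -0.0234]
 [ 0.0017  1.     -0.0014  0.001 ]
 [-0.8892  0.0021  0.4575 -0.0052]
 [ 0.      0.      0.      1.    ]]
plate now [[-0.0109 -0.9908  0.1353  0.5122]
 [-0.0466  0.1356  0.9897  0.2215]
 [-0.9989  0.0045 -0.0476  0.2074]
 [ 0.      0.      0.      1.    ]]
n 18 row shift [ 0.08  -0.909 -0.105] turn [-0.6   -0.713  0.826] err 1.6e-09 vmax [0.4  0.21 0.36 0.61 0.46 1.57] end [-0.67 -0.11  2.06  0.48  0.97  0.37] lo/hi margin 0.77 0.11
n 5 row shift [ 0.    0.   -0.96] turn [0. 0. 0.] err 1.4e-15 vmax [0.   0.38 0.15 0.25 0.37 0.35] end [-0.67  0.09  2.12  0.6   0.74  0.19] lo/hi margin 0.54 0.45
(array([ 0.5523, -0.1649,  0.1528]), array([[ 0.4368,  0.3   , -0.8481],
       [ 0.1361, -0.9539, -0.2674],
       [-0.8892,  0.0014, -0.4575]]))
0.0 [0.512 0.222 0.207] 0.122;0.17 [0.522 0.155 0.203] 0.114;0.33 [0.53  0.089 0.199] 0.115;0.5 [0.537 0.025 0.195] 0.124;0.67 [ 0.542 -0.039  0.19 ] 0.139;0.83 [ 0.545 -0.103  0.184] 0.155;1.0 [ 0.547 -0.168  0.176] 0.17;
```

carry_out(motion=[0.08,-0.909,-0.105,-0.6,-0.713,0.826,0.3,0.08,-0.909,-0.105,-0.6,-0.713,0.826,0.3,0.08,-0.909,-0.105,-0.6,-0.713,0.826,0.3,0.08,-0.909,-0.105,-0.6,-0.713,0.826,0.3,0.08,-0.909,-0.105,-0.6,-0.713,0.826,0.3,0.08,-0.909,-0.105,-0.6,-0.713,0.826,0.3,0.08,-0.909,-0.105,-0.6,-0.713,0.826,0.3,0.08,-0.909,-0.105,-0.6,-0.713,0.826,0.3,0.08,-0.909,-0.105,-0.6,-0.713,0.826,0.3,0.08,-0.909,-0.105,-0.6,-0.713,0.826,0.3,0.08,-0.909,-0.105,-0.6,-0.713,0.826,0.3,0.08,-0.909,-0.105,-0.6,-0.713,0.826,0.3])

```text
t: 23.28
position: [0.5403, -0.0288, 0.1686]
tcp_rot: [0.715, 0.02, -0.657, -0.239]
force: [0.1, 0.5, -4.4]
gripper_width: 0.0634
```

carry_out(motion=[0.08,-0.909,-0.105,-0.6,-0.713,0.826,0.3,0.08,-0.909,-0.105,-0.6,-0.713,0.826,0.3,0.08,-0.909,-0.105,-0.6,-0.713,0.826,0.3,0.08,-0.909,-0.105,-0.6,-0.713,0.826,0.3,0.08,-0.909,-0.105,-0.6,-0.713,0.826,0.3,0.08,-0.909,-0.105,-0.6,-0.713,0.826,0.3,0,0,0,0,0,0,0.3,0,0,0,0,0,0,0.3,0,0,0,0,0,0,0.3])

```text
t: 24.4
position: [0.5533, -0.1644, 0.1543]
tcp_rot: [0.843, 0.131, -0.515, 0.079]
force: [-0.0, 0.9, -3.9]
gripper_width: 0.0631
```

```bash
cat > chk2.py <<'E'
from fk import *
s=log(); G=np.load("G2.npy"); cur=(np.array(s["position"]),Ts(s)[:3,:3]); T=Ts(s)@G
rv=np.degrees(R.from_matrix(Rend@T[:3,:3].T).as_rotvec())
print("t",s["t"],"F",s["force"],"M",s["wrist_torque"],"w",s["gripper_width"]);print("d jig mm",(T[:3,3]-cj)*1e3,"in jig axes",(T[:3,3]-cj)@jx*1e3,(T[:3,3]-cj)@jy*1e3,"rot err deg",rv)
D=toolfor(Rend,cj+[0,0,T[2,3]-cj[2]],G); d=(D[0]-cur[0])/.025; r=np.degrees(R.from_matrix(D[1]@cur[1].T).as_rotvec())/6
print("correction units",d,r)
E
python3 chk2.py; python3 - <<'E'
from fk import *
for n,sl,k in (("wrist",np.s_[:,:],1),("scene",np.s_[150:310,170:340],4),("top",np.s_[210:320,330:440],5.5)):
    im=env.snapshot(n)[sl][:,:,::-1]; cv2.imwrite(f'pics/{n}14.png',cv2.resize(im,None,fx=k,fy=k,interpolation=cv2.INTER_CUBIC))
E
```

```text
t 24.4 F [-0.0187  0.921  -3.9454] M [-0.1729  0.5018 -0.0619] w 0.06310452821163866
d jig mm [  0.9662   0.4745 121.4961] in jig axes 1.0637591194250189 0.16461978824951612 rot err deg [-0.0958 -0.0685 -0.1343]
correction units [-0.0373 -0.0211  0.0001] [-0.016  -0.0114 -0.0224]
```

View pics/wrist14.png

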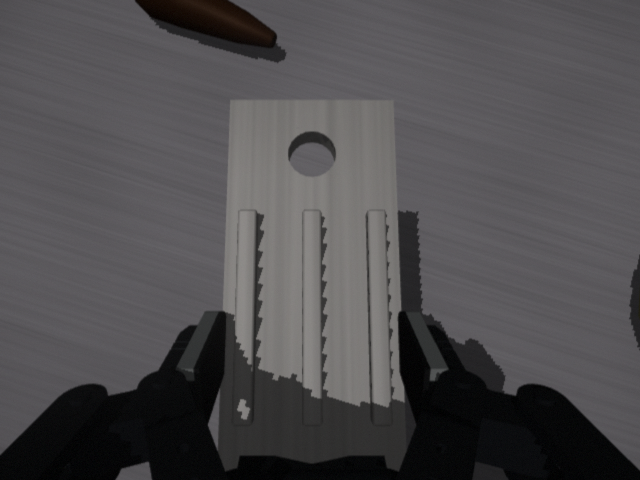

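View pics/scene14.png

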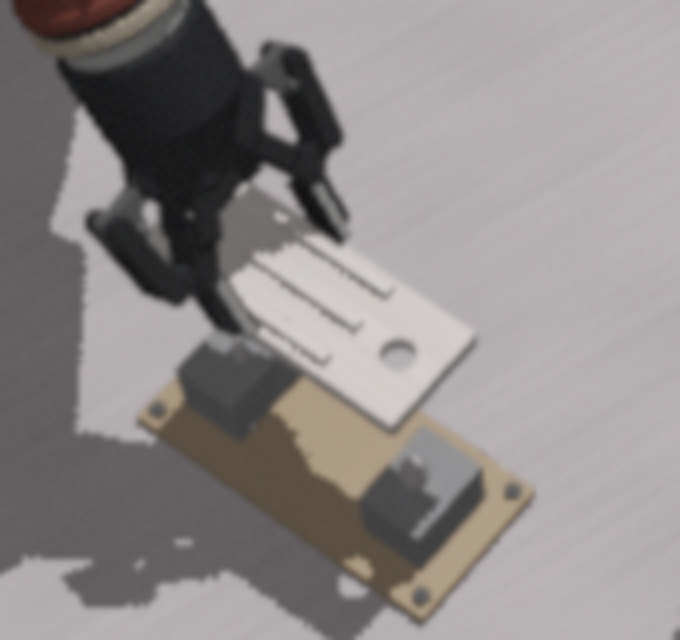

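View pics/top14.png

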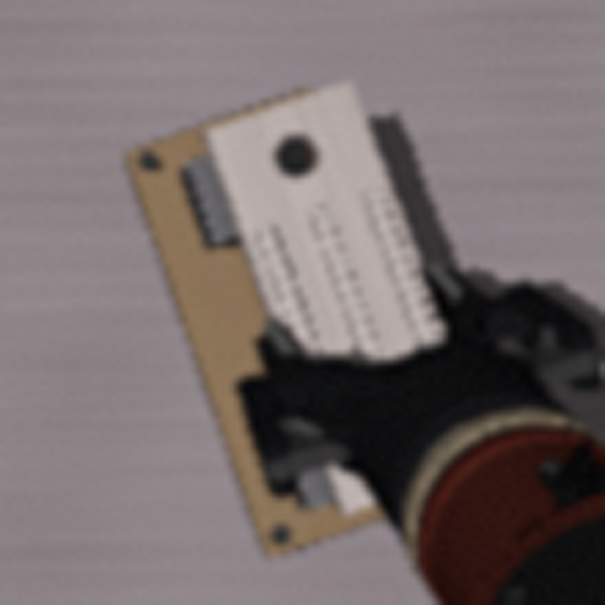

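carry_out(motion=[-0.037,-0.021,-0.5,-0.016,-0.011,-0.022,0.3,0,0,-0.7,0,0,0,0.3,0,0,-0.7,0,0,0,0.3,0,0,-0.7,0,0,0,0.3,0,0,-0.6,0,0,0,0.3,0,0,-0.4,0,0,0,0.3,0,0,-0.26,0,0,0,0.3,0,0,0,0,0,0,0.3,0,0,0,0,0,0,0.3])

```text
t: 25.68
position: [0.5527, -0.166, 0.0585]
tcp_rot: [0.844, 0.129, -0.514, 0.081]
force: [0.6, 0.3, -4.1]
gripper_width: 0.0634
```

```bash
python3 chk2.py; python3 - <<'E'
from fk import *
for n,sl,k in (("wrist",np.s_[80:230,210:420],3.5),("scene",np.s_[180:310,190:320],5),("top",np.s_[210:320,330:440],5.5)):
    im=env.snapshot(n)[sl][:,:,::-1]; cv2.imwrite(f'pics/{n}15.png',cv2.resize(im,None,fx=k,fy=k,interpolation=cv2.INTER_CUBIC))
E
```

```text
t 25.675 F [ 0.604   0.3469 -4.0651] M [-0.2009  0.5377  0.0048] w 0.06339540633285734
d jig mm [ 0.2741 -1.0546 25.7262] in jig axes -0.053094636583826293 -1.08834105395058 rot err deg [0.1109 0.1025 0.0086]
correction units [-0.0126  0.044  -0.0002] [0.0185 0.0171 0.0014]
```

View pics/wrist15.png

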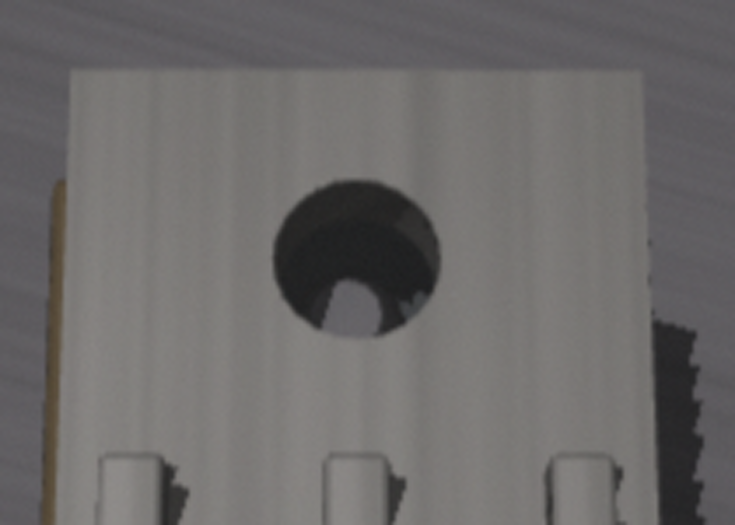

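View pics/scene15.png

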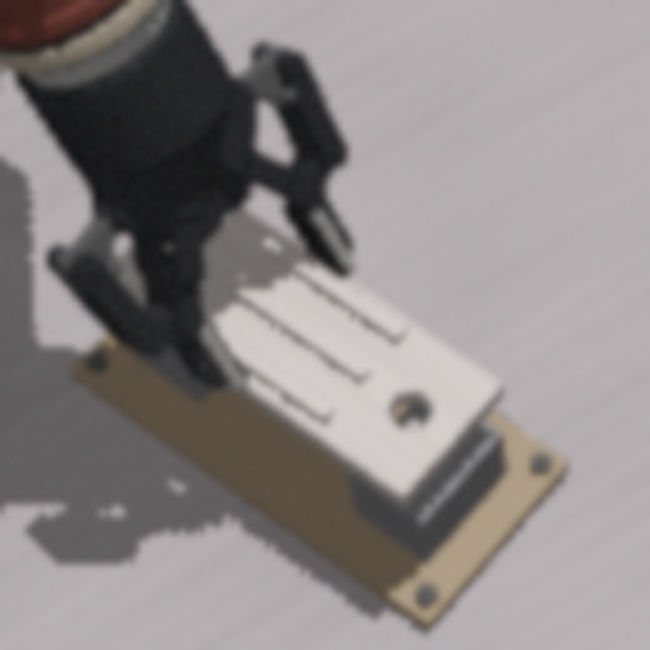

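View pics/top15.png

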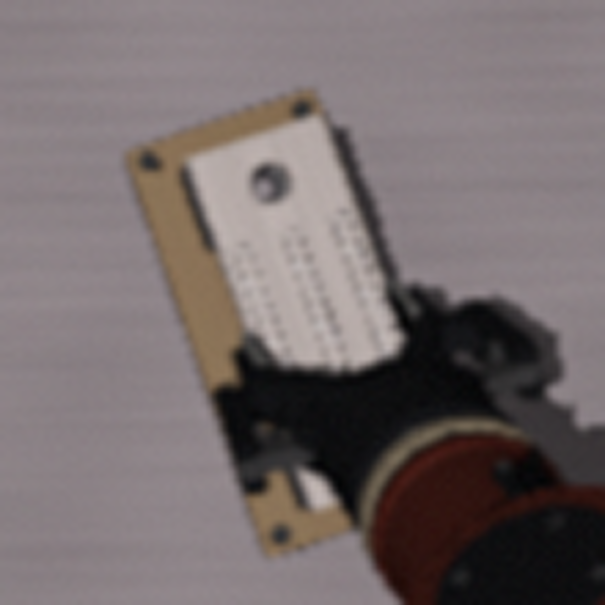

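carry_out(motion=[-0.013,0.044,0,0.018,0.017,0,0.3,0,0,-0.15,0,0,0,0.3,0,0,-0.15,0,0,0,0.3,0,0,-0.15,0,0,0,0.3,0,0,0,0,0,0,0.3,0,0,0,0,0,0,0.3])

```text
t: 26.58
position: [0.5519, -0.1646, 0.0466]
tcp_rot: [0.844, 0.129, -0.515, 0.079]
force: [-0.1, -0.2, -3.7]
gripper_width: 0.0632
```

```bash
python3 chk2.py
```

```text
t 26.575 F [-0.1245 -0.2011 -3.7438] M [-0.2099  0.511   0.0229] w 0.0631934659182063
d jig mm [-0.4287  0.3118 13.7913] in jig axes -0.316112806312189 0.4255343219328579 rot err deg [-0.0415 -0.0559  0.011 ]
correction units [ 0.018  -0.0131  0.0001] [-0.0069 -0.0093  0.0018]
```

carry_out(motion=[0.014,-0.01,-0.08,0,0,0,0.3,0,0,-0.08,0,0,0,0.3,0,0,-0.08,0,0,0,0.3,0,0,0,0,0,0,0.3,0,0,0,0,0,0,0.3])

```text
t: 27.2
position: [0.5522, -0.1648, 0.0406]
tcp_rot: [0.844, 0.129, -0.515, 0.079]
force: [0.1, 1.1, -3.8]
gripper_width: 0.0629
```

```bash
python3 chk2.py; python3 - <<'E'
from fk import *
for n,sl,k in (("wrist",np.s_[80:230,210:420],3.5),):
    im=env.snapshot(n)[sl][:,:,::-1]; cv2.imwrite(f'pics/{n}16.png',cv2.resize(im,None,fx=k,fy=k,interpolation=cv2.INTER_CUBIC))
E
```

```text
t 27.2 F [ 0.1117  1.0509 -3.7932] M [-0.1218  0.547   0.0069] w 0.06290467034324711
d jig mm [-0.1041  0.075   7.8298] in jig axes -0.07696195093159687 0.10267871833039548 rot err deg [-0.0372 -0.0545  0.0082]
correction units [ 0.005  -0.0036  0.0001] [-0.0062 -0.0091  0.0014]
```

View pics/wrist16.png

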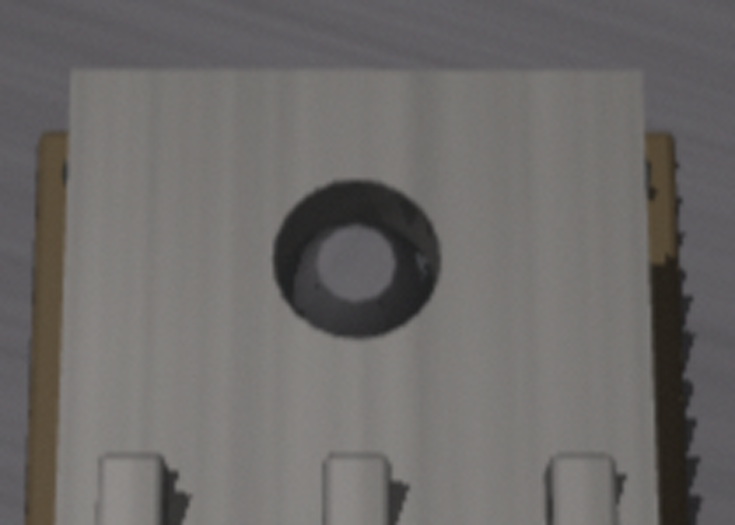

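The pin tip, at (356,262), is centred in the hole at (357,258). I'll carry on gently.

carry_out(motion=[0,0,-0.07,0,0,0,0.3,0,0,-0.07,0,0,0,0.3,0,0,-0.07,0,0,0,0.3,0,0,0,0,0,0,0.3])

```text
t: 27.75
position: [0.5521, -0.1647, 0.0351]
tcp_rot: [0.844, 0.129, -0.515, 0.079]
force: [-0.1, -0.6, -3.9]
gripper_width: 0.0632
```

```bash
python3 chk2.py
```

```text
t 27.75 F [-0.096  -0.571  -3.9073] M [-0.1344  0.5153  0.0212] w 0.06323727453030256
d jig mm [-0.2041  0.1584  2.3702] in jig axes -0.1474972967818408 0.21211186439909338 rot err deg [-0.0483 -0.0677  0.008 ]
correction units [ 0.0092 -0.0071  0.0002] [-0.0081 -0.0113  0.0013]
```

carry_out(motion=[0,0,-0.04,0,0,0,0.3,0,0,-0.03,0,0,0,0.3,0,0,-0.02,0,0,0,0.3,0,0,0,0,0,0,0.3])

```text
t: 28.25
position: [0.5524, -0.1649, 0.0337]
tcp_rot: [0.844, 0.129, -0.515, 0.079]
force: [-5.8, 1.1, 3.8]
gripper_width: 0.063
```

```bash
python3 chk2.py
```

```text
t 28.25 F [-5.7815  1.0867  3.7565] M [-0.0175  0.6516  0.1444] w 0.06297585448080939
d jig mm [0.0406 0.0069 0.972 ] in jig axes 0.04082012499047892 -0.005529871629131121 rot err deg [-0.0305 -0.0256 -0.0199]
correction units [-0.0012 -0.0008  0.    ] [-0.0051 -0.0043 -0.0033]
```

carry_out(motion=[0,0,-0.04,0,0,0,0.3,0,0,0,0,0,0,0.3,0,0,0,0,0,0,0.3])

```text
t: 28.62
position: [0.5526, -0.1649, 0.0337]
tcp_rot: [0.844, 0.13, -0.515, 0.08]
force: [-12.5, 2.2, 13.2]
gripper_width: 0.0633
```

```bash
python3 chk2.py; python3 - <<'E'
from fk import *
for n,sl,k in (("wrist",np.s_[:,:],1),("scene",np.s_[180:310,190:320],5)):
    im=env.snapshot(n)[sl][:,:,::-1]; cv2.imwrite(f'pics/{n}17.png',cv2.resize(im,None,fx=k,fy=k,interpolation=cv2.INTER_CUBIC))
E
```

```text
t 28.625 F [-12.5098   2.1553  13.2328] M [0.3609 1.0573 0.3415] w 0.06328996352518194
d jig mm [ 0.2602 -0.0327  0.8896] in jig axes 0.23863682993138127 -0.10886166700251318 rot err deg [-0.0313  0.0115 -0.0584]
correction units [-0.0105  0.0006 -0.0001] [-0.0052  0.0019 -0.0097]
```

View pics/wrist17.png

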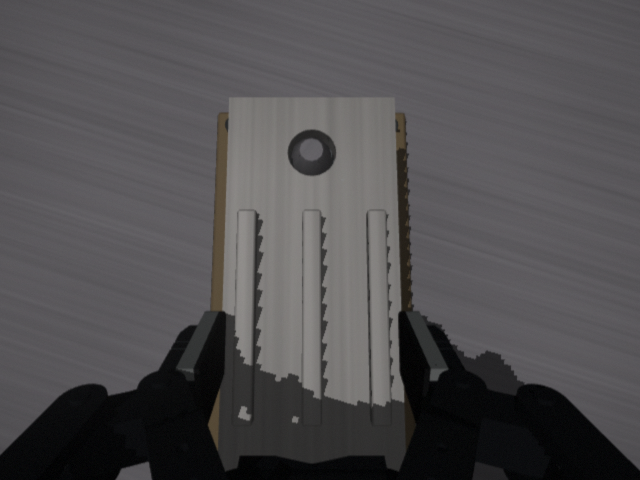

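View pics/scene17.png

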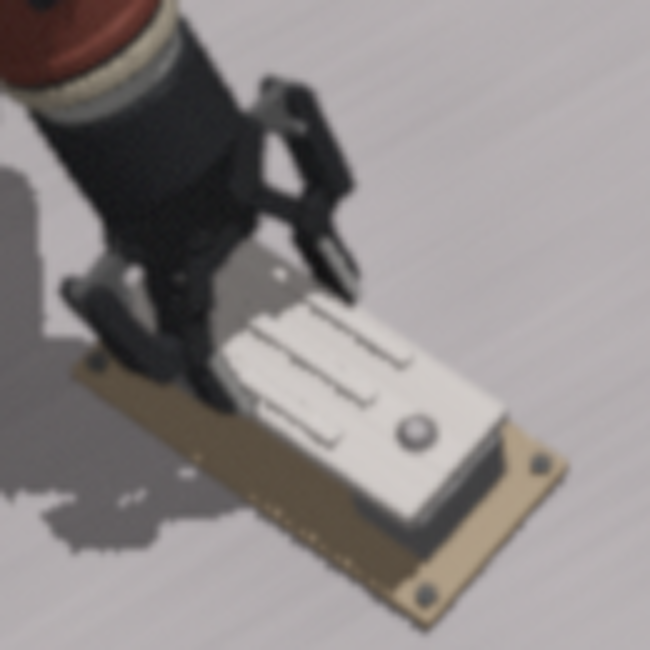

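carry_out(motion=[0,0,0.04,0,0,0,0.3,0,0,0,0,0,0,0.3,0,0,0,0,0,0,1,0,0,0,0,0,0,1,0,0,0,0,0,0,1,0,0,0,0,0,0,1])

```text
t: 29.48
position: [0.5523, -0.1648, 0.0331]
tcp_rot: [0.844, 0.129, -0.515, 0.079]
force: [0.6, 0.3, 0.1]
gripper_width: 0.0853
```

```bash
python3 chk2.py; python3 - <<'E'
from fk import *
s=log(); a=Ts(s)[:3,0]; print("retreat units per 25mm",-a)
for n,sl,k in (("wrist",np.s_[:,:],1),):
    im=env.snapshot(n)[sl][:,:,::-1]; cv2.imwrite(f'pics/{n}18.png',im)
E
```

```text
t 29.475 F [0.6496 0.2522 0.0955] M [-0.0895  0.2105 -0.054 ] w 0.08530853000195547
d jig mm [-0.0348  0.023   0.3288] in jig axes -0.026335528260778944 0.032359843897427666 rot err deg [-0.0333 -0.0496  0.0116]
correction units [ 0.0022 -0.0014  0.0001] [-0.0055 -0.0083  0.0019]
retreat units per 25mm [-0.436  -0.1365  0.8895]
```

View pics/wrist18.png

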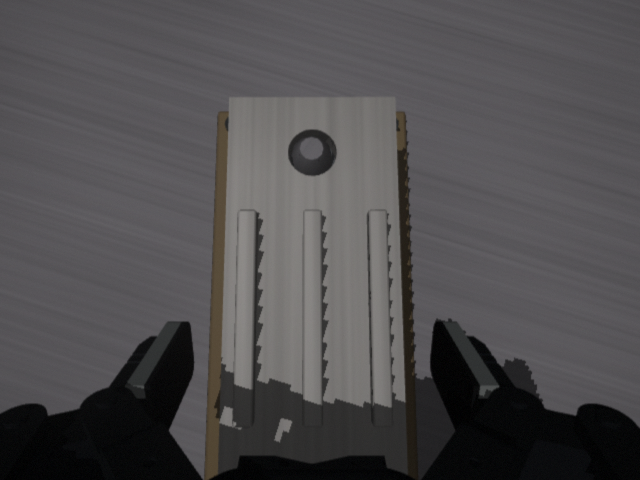

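Released, and the plate did not move. I'll retreat along the tool axis and inspect.

carry_out(motion=[-0.22,-0.07,0.44,0,0,0,1,-0.44,-0.14,0.89,0,0,0,1,-0.44,-0.14,0.89,0,0,0,1,-0.44,-0.14,0.89,0,0,0,1,-0.44,-0.14,0.89,0,0,0,1,-0.44,-0.14,0.89,0,0,0,1,-0.44,-0.14,0.89,0,0,0,1,0,0,0,0,0,0,1,0,0,0,0,0,0,1])

```text
t: 30.65
position: [0.4805, -0.1874, 0.1772]
tcp_rot: [0.844, 0.129, -0.515, 0.079]
force: [-0.2, -0.1, -0.3]
gripper_width: 0.0854
```

```bash
python3 - <<'E'
from fk import *
s=log(); print(s["t"],s["position"],s["force"])
for n,sl,k in (("wrist",np.s_[:,:],1),("scene",np.s_[200:310,195:310],5.5),("top",np.s_[:,:],1)):
    im=env.snapshot(n)[sl][:,:,::-1]; cv2.imwrite(f'pics/{n}19.png',cv2.resize(im,None,fx=k,fy=k,interpolation=cv2.INTER_CUBIC))
E
```

```text
30.65 [ 0.4805 -0.1874  0.1772] [-0.2047 -0.0921 -0.2629]
```

View pics/wrist19.png

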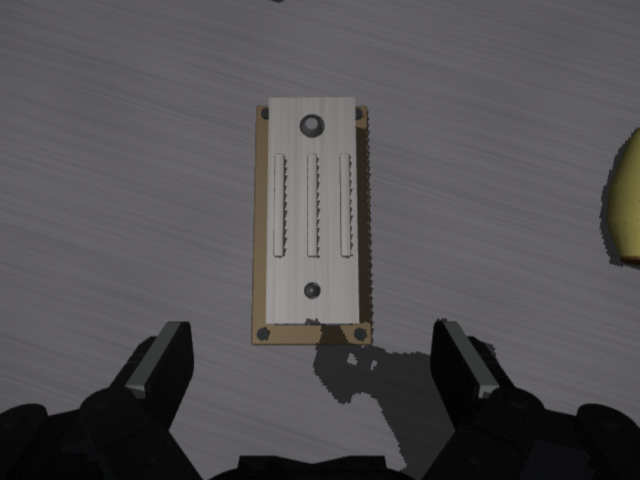

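View pics/scene19.png

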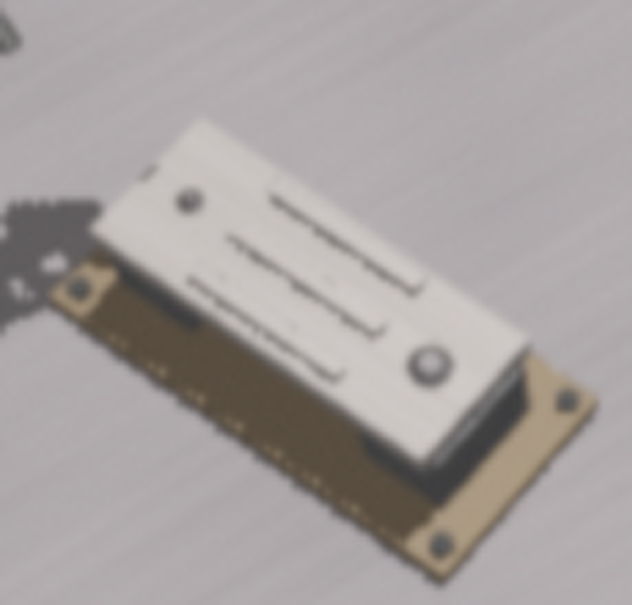

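View pics/top19.png

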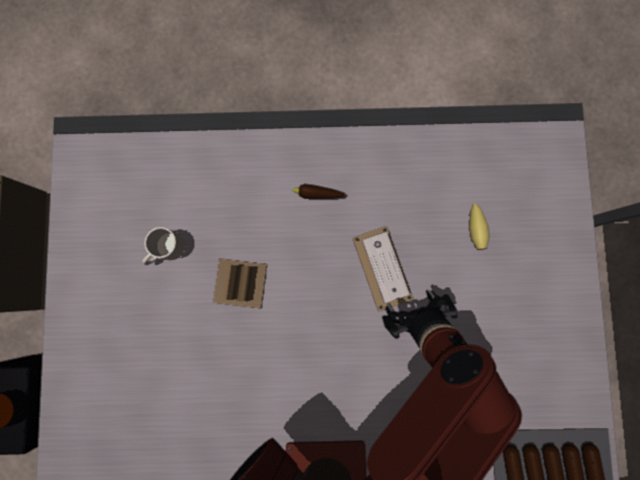

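The scene crop puts the plate's top corners at (203,120), (530,345), (425,465) and (97,230). Those are the seated positions from the start view, shifted only by the crop's 55 px offset. Three ribs face up, and both pins show through their holes.

```bash
python3 -c "
from bench import env
print(env.sign_off())"
```

```text
the job is handed in; nothing more can be done
None
```

The plate is turned over and back on the jig, with the three-rib face up, the big hole on the thick pin and the small hole on the thin pin. I stood it on end in the rest to change grip, then lowered it onto the pins in small steps until the contact force rose. I let go while it rested on the blocks, so it wasn't dropped, and handed in at about 31 s.

**Last checks:**
- **Seating:** in the scene camera, the plate's top corners fall at the same pixels as when it was seated at the start. Both pins show through their holes.
- **Force:** my readings never went above about 19 N, during the final press. I read force only at the end of each call, so I can't rule out brief higher peaks in between.
- **Surroundings:** the root, chicory head and mug look unmoved in the top view. The open gripper is clear of everything.

**Readings that disagreed:**
- **Height in the rest:** the plate stood about 4 mm higher there than the stated 93 mm, probably because its ribs sat on the flared walls. It was also tilted about 3° when gripped again. I measured that tilt and corrected for it before seating.
- **Final height:** my estimate while pressing was 0.9 mm above nominal. That is about the size of my calibration error, and the camera comparison shows it fully home.

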